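# Clear the offcut from the bench shear

### The arm

A 7-joint arm with a two-finger parallel gripper is mounted at the origin on the work surface. World frame = base frame: x ahead of the robot, y to its left, z up, the work surface at z = 0. Lengths are in m, angles in degrees, forces in N, time in s.
With the tool pointing down it reaches from about 0.4 to 0.925 m from the base axis. Payload 4.1 kg.
Tool frame: the origin (TCP) lies at the very end of the fingers, on their centre line; the grasp point (between the pads) lies ctrl.grip_point_offset behind it (ctrl.grip_point_offset is the distance from the TCP to the grasp point, in m); z points along the fingers, y is the line along which they close (so a half turn about z gives the same grasp; the last joint's range is limited). The gripper opens to 85 mm and grips with 20 to 120 N. Pads are 22 mm wide; open, the fingers measure 114 mm over their backs; the gripper's body (76 mm by 85 mm) begins 54 mm behind the grasp point. The pads swing forward as they close: fully open they stand 13 mm farther back than shut.
Start: joints at [-81.188, 22.827, 2.584, 88.041, -1.071, 69.15, -2.905], TCP at [0.163, 0.629, 0.197] pointing down, gripper open.
Joint ranges: [-161.44, 161.44], [-28.35, 127.94], [-78.24, 83.42], [0, 140.83], [-78.03, 258.03], [13.02, 114.36], [-168.23, 168.23]. Speed limits (degrees/s): [147.25, 147.25, 180, 180, 180, 180, 180].

### API

Orientations are given as a 3x3 rotation matrix whose columns are the frame's x, y, z axes.
In Python, from bench import ctrl gives the robot as it stands. The module is installed in compiled form; this text tells all that it offers.
- The arm moves only by the tool drive_tool, never from a script. Its argument "deltas" is a list of rows, each a list of 6 numbers: the shift along the tool's x, y, z in mm, then the turn, a rotation vector about the tool's x, y, z in degrees. In form: [[tx, ty, tz, wx, wy, wz], ...]. A call has 1 to 20 rows; each row is the pose to reach, as a shift and turn from the pose commanded when the call began, along the tool's axes at that moment; what a row does not reach only later rows make up. A row lasts 1/10 s, in which the tool goes at most 50 mm and 8.59 degrees, less where a joint would pass 70% of its speed; a pose out of reach is approached as far as the arm can. A call with a gripper value outside its range is refused whole. "gripper" is the gripper command: -1 is shut, 1 is fully open, values between are in proportion, set as the call begins (left out, the last holds). The fingers move at their own pace and stop on an object; "squeeze" is the grip in N (left out, the last holds). Time passes only in rows, so rows that repeat a pose let the fingers close. It gives the time, the measured TCP pose, the force, the opening and the grip force at its end, in the units of the state.
- ctrl.get_state(): the state, without advancing time (a new reading comes with each control period).
- ctrl.read_camera(name): name is "scene" or "top" or "wrist"; returns a dict with "frame" (420x560x3 uint8, red, green, blue), "range_z" (420x560 float32, m along the optical axis (not along the pixel's ray), 0 where there is no reading), "fx", "fy", "cx", "cy" (pixels), "rvec" (rotation vector, rad) and "tvec" (3), from world to camera coordinates, as OpenCV has them; the wrist camera has in their place "hand_eye" (4x4, takes a point from camera to tool coordinates, whose origin is the TCP and whose axes are the flange's). Camera axes: x right, y down, z forward; pixel columns grow to the right and rows downward; lengths in m; the calibration is good to about 2 mm. A picture is of the moment at which its call begins: read the wrist's pose just before it.
- ctrl.close_job(): hands the job in; it is judged then, once.
The state is a dict: "time_s": time; "joints": joint angles; "joint_vel": joint speeds; "tau": joint torques, N m; "eef_pos": TCP position; "orientation": TCP orientation; "wrist_force": force on the tool from outside, world axes, zero at the start; "torque": the same for the moment, N m; "width": opening from 0.0 (shut) to 1.0 (fully open); "gripper_force": force on a finger pad.
Only numpy, scipy, OpenCV 4.12 (cv2) and the standard library are available. Lean on these libraries where they do the work, as an engineer would, in place of code of your own. Each camera call takes 0.05 s, during which the arm holds its last target. There are 200 camera calls.

### The job

Clear the brass offcut from the bed of the shear: first push the scrap tray fully home under the chute without ramming it, then draw the offcut out from under the back gauge's two sprung feet and slide it over the bladed edge of the bed, so that it drops down the chute and comes to rest in the tray. Slide it, do not lift it; a light touch will slip, but never press on it with more than 25 N, which would mark the polished brass. Leave the copper disc, the jar, the tape roll and the screwdriver where they are.

Things in the scene. Friction and masses are not known exactly. Their poses are not given: they have to be found in the camera images.
- ledge (a point): Upper edge of the level steel bed (240 x 200 mm, some 145 to 152 mm above the bench) of a red lever shear. The point lies on the bed's top, at its very edge, midway along the chute. x runs along the edge (roughly away from the robot), y in over the bed (y 0 to 200 mm), z up. A 10 mm high fence crosses the bed at x = -93 mm; the blade arm stands up from x = 155 mm, y = -20 mm to 300 mm above the bed, leaning to +x.
- chute_lip (a point): Middle of the lower lip of the shear's aluminium chute, 88 mm out (-y) from the bed's edge and 84 mm below its top, axes as the ledge. The chute is 156 mm wide inside along x; its sheet starts 10 mm under the bed's edge and slopes down at 41 deg; its two upright cheeks end 4 mm below the bed's top.
- gauge_face (a point): Middle of the front face of the back gauge, a bar 160 x 18 x 12 mm clamped on the bed parallel to the edge (axes as the ledge, face to -y, point 6 mm above the bed). At x = +-36 mm it carries two sprung feet, 9 mm wide, 8 mm in front of the face (-y), knobs up to 39 mm above the bed, straps reaching 16 mm out; each bears down with some 3 to 5 N. Thumb screws 22 mm high at x = +-66 mm.
- offcut_mid (a point): Centre of the loose brass offcut: a flat plate 95 (x) x 60 (y) x 3 mm, about 145 g, flat on the bed, its +y long side about 1 mm from the gauge face and its margin under the two feet; too long to span with a gripper. It slides on the bed at a friction of about 0.3 and under the feet at about 0.4; fingertips pressed on its face hold it at about 0.8. It is free once moved 13 mm from the gauge.
- tray_handle (a point): Middle of the bar handle of the grey scrap tray (170 x 135 x 36 mm, walls 3 mm), which slides on a runner under the chute's lip and opens along the ledge's -y. The bar, 90 mm long, runs along the ledge's x, 35 mm out from the tray's front wall; the point is 106 mm below the bed's top, some 39 to 46 mm above the bench. The bench ahead of the bar (-y) is clear.
- tray_floor (a point): Centre of the scrap tray's inner floor, 123 mm below the bed's top, axes as the ledge. The inside reaches 82 mm either side along x and 64 mm along y; the walls rise 33 mm above it.
- scrap_tray (a joint): How far the scrap tray is pulled out (m): 0 = fully home against its stop, up to 0.08 = out. It runs with about 2 N of friction and stays where it is left.
- disc: Copper disc blank, 32 mm diameter, 4 mm thick, lying on the bed behind the gauge; leave it alone. Origin at its underside.
- bottle: Amber jar, 44 mm diameter, 75 mm tall, standing on the grey board beside the chute; leave it alone. Origin at its underside.
- tape: White tape roll, 60 mm diameter, 25 mm tall, on the grey board (12 mm thick) beside the chute; leave it alone. Origin at its underside.
- screwdriver: Red-handled screwdriver, 170 mm long, lying on the bench; leave it alone. Origin near its middle, x axis along it.

How it is judged (in metres and radians):
On the way, in this order (a step that is already met when the one before it is completed fails the run):
1. the scrap tray is fully home under the chute (value of joint scrap_tray below 0.003 m), for 0.2 s.
2. the offcut has been slid along the bed to the edge, still lying on the bed (y of offcut_mid in the frame of ledge between -0.01 and 0.035 m and z of offcut_mid in the frame of ledge above -0.006 m), for 0.05 s.
At the end, for the whole second after the job is handed in: The offcut rests inside the scrap tray (its centre within the tray's walls and less than 30 mm above its floor), the tray is home to within 4 mm, and the disc, jar, tape roll and screwdriver are within 15 mm of where they were (z of offcut_mid in the frame of tray_floor between -0.003 and 0.03 m and x of offcut_mid in the frame of tray_floor between -0.075 and 0.075 m and y of offcut_mid in the frame of tray_floor between -0.064 and 0.064 m and linear speed of offcut below 0.02 m/s and value of joint scrap_tray below 0.004 m and distance of each of disc, bottle, tape, screwdriver from where it was at the start of the episode below 0.015 m); the robot touches nothing.
It fails at once if the offcut is pressed with more than 25 N (contact force between the fingers and offcut above 25 N).
It fails at once if the tray is rammed (more than 35 N) (contact force between the fingers and scrap_tray above 35 N).
It fails at once if the offcut is lifted more than 12 mm off the bed (z of offcut_mid in the frame of ledge above 0.0135 m).
It fails at once if a bystander is knocked or moved by more than 15 mm (distance of any of disc, bottle, tape, screwdriver from where it was at the start of the episode above 0.015 m).
It also fails if it takes over 72 s, if anything falls off the work surface, if the arm or the gripper's body presses on something with over 40 N, if the wrist force passes 120 N, or if a joint passes its speed limit or range.

## Working session

There is one attempt and no reset: what is moved stays moved. The work goes in short steps, Python scripts to look and compute and a tool call to move; the robot and the scene stay as the last step left them, time stands still between calls to the robot, and variables do not carry over. Pictures are saved under pics/ and viewed, at most 10 in all, crops included, and the job is handed in when it is done.

Besides the shell and the picture viewer there is one more tool, called by a JSON object that holds its "fn" and its "kwargs", one argument or row to a line. drive_tool: Moves the arm, as the interface text tells. Its arguments: {"type":"object","properties":{"deltas":{"type":"array","items":{"type":"array","items":{"type":"number"}}},"gripper":{"type":"number"},"squeeze":{"type":"number"}},"required":["deltas"]}

```bash
mkdir -p pics; cat > h.py <<'E'
import numpy as np, cv2
from bench import ctrl
def cam(n):
    s=ctrl.get_state(); c=ctrl.read_camera(n)
    if 'hand_eye' in c:
        T=np.eye(4);T[:3,:3]=np.array(s['orientation']).reshape(3,3);T[:3,3]=s['eef_pos'];M=T@np.array(c['hand_eye'])
    else:
        R=cv2.Rodrigues(np.array(c['rvec'],float))[0];M=np.eye(4);M[:3,:3]=R.T;M[:3,3]=-R.T@np.array(c['tvec']).ravel()
    c['M']=M;return c
def save(c,n): cv2.imwrite('pics/'+n,c['frame'][:,:,::-1])
def pts(c):
    z=c['range_z'];v,u=np.mgrid[:z.shape[0],:z.shape[1]]
    P=np.stack([(u-c['cx'])/c['fx']*z,(v-c['cy'])/c['fy']*z,z],-1)
    W=P@c['M'][:3,:3].T+c['M'][:3,3];W[z<=0]=np.nan;return W
def ray(c,u,v,h):
    d=c['M'][:3,:3]@np.array([(u-c['cx'])/c['fx'],(v-c['cy'])/c['fy'],1]);o=c['M'][:3,3]
    return o+d*(h-o[2])/d[2]
E
python3 - <<'E'
from h import *
s=ctrl.get_state();print(s, ctrl.grip_point_offset)
import pickle
for n in('top','scene'):
    c=cam(n);save(c,n+'0.png');pickle.dump(c,open(n+'.pkl','wb'));print(c['M'].round(3),c['fx'])
E
```

```text
{'time_s': 0.0, 'joints': array([-81.18861366,  22.87138658,   2.5820103 ,  88.11433527,
        -1.07340112,  69.1498197 ,  -2.9064243 ]), 'joint_vel': array([ 0.08399751,  0.07426409, -0.08074648, -0.03147285, -0.02992844,
        0.10283716, -0.00790817]), 'tau': array([-1.78238988e-04, -4.75147855e+01,  1.36478595e+00, -2.54209310e+01,
        1.16668644e-02,  9.56757140e-03, -3.85353488e-06]), 'eef_pos': array([0.16238283, 0.62866587, 0.1961689 ]), 'orientation': array([[-9.68230179e-01,  2.50060354e-01, -3.74713082e-04],
       [ 2.50060609e-01,  9.68228308e-01, -1.90688404e-03],
       [-1.14028285e-04, -1.94000366e-03, -9.99998112e-01]]), 'wrist_force': array([0.41585944, 0.62958986, 0.07951512]), 'torque': array([0.06556908, 0.00604053, 0.02682755]), 'gripper_force': 0.0, 'width': 1.002056099153713} 0.0187
[[-0.004 -0.993  0.118  0.512]
 [-0.999  0.009  0.036 -0.003]
 [-0.037 -0.118 -0.992  0.946]
 [ 0.     0.     0.     1.   ]] 476.6788117521258
[[-0.331  0.564 -0.757  1.139]
 [ 0.944  0.211 -0.255  0.196]
 [ 0.016 -0.798 -0.602  0.552]
 [ 0.     0.     0.     1.   ]] 414.2741591604619
```

View pics/top0.png

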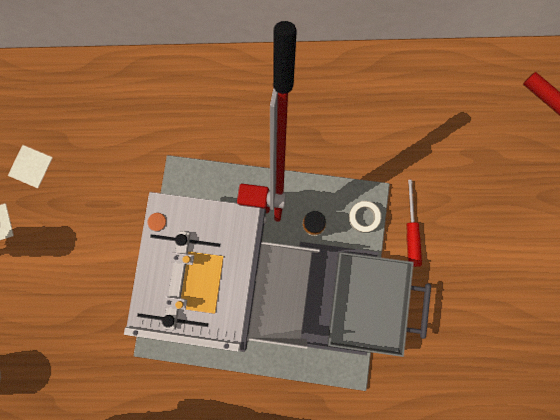

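View pics/scene0.png

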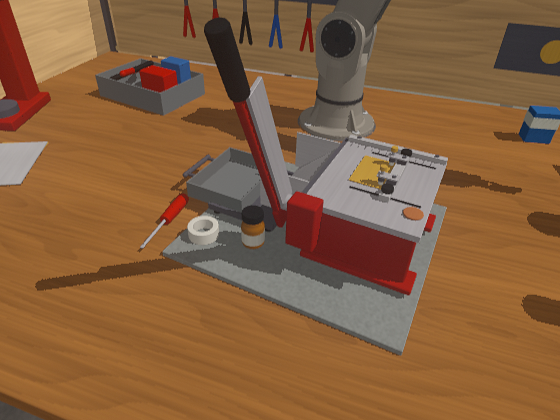

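The top view shows the bed (columns 130–260), brass offcut at (204,283), feet at (182,258) and (178,304), the tray pulled out with its handle bar near (425,310), and the lever standing up at (278,150). In the scene view the jar and tape roll stand beside the chute on the far side.

```bash
python3 - <<'E'
from h import *
import pickle
c=pickle.load(open('top.pkl','rb'));W=pts(c)
f=c['frame'];hsv=cv2.cvtColor(f,cv2.COLOR_RGB2HSV)
m=cv2.inRange(hsv,(17,150,120),(30,255,255));n,l,st,ce=cv2.connectedComponentsWithStats(m)
k=1+np.argmax(st[1:,4]);print(st[k],ce[k]);print('z off',np.nanmedian(W[l==k][:,2]))
zt=np.nanmedian(W[l==k][:,2])
cn=max(cv2.findContours((l==k).astype(np.uint8),0,1)[0],key=len)
P=np.array([ray(c,*q[0],zt)[:2] for q in cn],np.float32);r=cv2.minAreaRect(P);print('offcut',r,cv2.boxPoints(r))
# bed top
B=(W[...,2]>zt-.008)&(W[...,2]<zt+.002)&(np.abs(W[...,1]-.1)<.3)
B=cv2.morphologyEx(B.astype(np.uint8),cv2.MORPH_OPEN,np.ones((5,5)));n,lb,sb,_=cv2.connectedComponentsWithStats(B)
k=1+np.argmax(sb[1:,4]);bz=np.nanmedian(W[lb==k][:,2]);print('bed z',bz)
# edge: rightmost px per row
E=[]
for v in range(215,340,5):
    u=np.where(lb[v]==k)[0].max();E.append([*ray(c,u+.5,v,bz)[:2]])
E=np.array(E);print(E.round(4))
# handle
for v in range(280,345,6):
    row=[(u,W[v,u].round(3).tolist()) for u in range(416,436,2)]
    print(v,[(u,p) for u,p in row if p[2]>.025])
E
```

```text
[ 181  252   42   61 1893] [202.18541997 282.04754358]
z off 0.15456081804842386
offcut ((0.4869789779186249, 0.15972405672073364), (0.059475354850292206, 0.09379879385232925), 82.05997467041016) [[0.43642133 0.13674998]
 [0.52932096 0.12379295]
 [0.5375366  0.18269813]
 [0.444637   0.19565517]]
bed z 0.15178575867463784
[[0.5973 0.0563]
 [0.5889 0.058 ]
 [0.5805 0.058 ]
 [0.5721 0.0597]
 [0.5637 0.0614]
 [0.5554 0.063 ]
 [0.547  0.063 ]
 [0.5387 0.0647]
 [0.5305 0.0663]
 [0.5222 0.0663]
 [0.5139 0.068 ]
 [0.5057 0.0696]
 [0.4975 0.0713]
 [0.4893 0.0713]
 [0.4811 0.0729]
 [0.473  0.0745]
 [0.4649 0.0745]
 [0.4567 0.0761]
 [0.4486 0.0778]
 [0.4406 0.0777]
 [0.4325 0.0793]
 [0.4245 0.081 ]
 [0.4165 0.0826]
 [0.4085 0.0825]
 [0.4005 0.0841]]
280 []
286 [(416, [0.474, -0.218, 0.046]), (426, [0.474, -0.236, 0.05]), (428, [0.475, -0.239, 0.052]), (430, [0.474, -0.243, 0.051])]
292 [(424, [0.463, -0.233, 0.045]), (426, [0.464, -0.235, 0.051]), (428, [0.464, -0.238, 0.054]), (430, [0.464, -0.242, 0.05])]
298 [(424, [0.453, -0.231, 0.048]), (426, [0.453, -0.235, 0.05]), (428, [0.453, -0.238, 0.051])]
304 [(424, [0.442, -0.231, 0.048]), (426, [0.442, -0.234, 0.05]), (428, [0.442, -0.237, 0.052])]
310 [(422, [0.431, -0.227, 0.049]), (424, [0.431, -0.231, 0.048]), (426, [0.431, -0.233, 0.053]), (428, [0.431, -0.237, 0.05])]
316 [(422, [0.42, -0.227, 0.047]), (424, [0.42, -0.23, 0.05]), (426, [0.42, -0.233, 0.051])]
322 [(422, [0.409, -0.226, 0.047]), (424, [0.41, -0.229, 0.05]), (426, [0.41, -0.233, 0.05])]
328 [(422, [0.399, -0.225, 0.049]), (424, [0.399, -0.228, 0.052]), (426, [0.399, -0.233, 0.048])]
334 [(420, [0.388, -0.221, 0.05]), (422, [0.388, -0.225, 0.05]), (424, [0.388, -0.228, 0.051])]
340 []
```

```bash
cat >> h.py <<'E'
EX=np.array([.990,-.140,0]);EY=np.array([.140,.990,0]);L0=np.array([.4743,.074,.1515])
def led(x,y,z): return L0+x*EX+y*EY+np.array([0,0,z])
def inled(p): d=np.array(p)-L0; return np.array([d@EX,d@EY,d[2]])
def rel(*ps):
    s=ctrl.get_state();R=np.array(s['orientation']).reshape(3,3)
    Rt=np.stack([-EX,EY,[0,0,-1]],1)
    print('pos',s['eef_pos'].round(4),'led',inled(s['eef_pos']).round(4),'F',s['wrist_force'].round(2),'t',s['time_s'])
    print('rot',np.degrees(cv2.Rodrigues(R.T@Rt)[0].ravel()).round(2))
    for p in ps: print((R.T@(np.array(p)-s['eef_pos'])*1000).round(1))
E
python3 - <<'E'
from h import *
print(led(0,.08,0),led(-.013,-.34,0),inled([.431,-.232,.046]))
rel([.4,.35,.33],[.46,.12,.33],[.44,-.15,.3],led(-.013,-.35,.1))
E
```

```text
[0.4855 0.1532 0.1515] [ 0.41383 -0.26078  0.1515 ] [-2.70000e-05 -3.09002e-01 -1.05500e-01]
pos [0.1624 0.6287 0.1963] led [-0.3865  0.5055  0.0448] F [ 0.13 -0.02  0.26] t 0.1
rot [-0.1   0.   -6.43]
[-299.8 -210.7 -133.3]
[-415.4 -418.4 -132.9]
[-463.5 -684.8 -102.5]
[-467.  -808.4  -53.7]
```

{"fn": "drive_tool", "kwargs": {
  "deltas": [
    [0, 0, -45, 0, 0, 0],
    [-30, -20, -90, 0, 0, -2],
    [-75, -50, -120, 0, 0, -4],
    [-115, -80, -133, 0, 0, -6.4],
    [-155, -108, -133, 0, 0, -6.4],
    [-195, -135, -133, 0, 0, -6.4],
    [-235, -165, -133, 0, 0, -6.4],
    [-270, -190, -133, 0, 0, -6.4],
    [-300, -220, -133, 0, 0, -6.4],
    [-325, -260, -133, 0, 0, -6.4],
    [-350, -300, -133, 0, 0, -6.4],
    [-375, -345, -133, 0, 0, -6.4],
    [-398, -385, -133, 0, 0, -6.4],
    [-415, -418, -133, 0, 0, -6.4],
    [-415, -418, -133, 0, 0, -6.4],
    [-415, -418, -133, 0, 0, -6.4],
    [-415, -418, -133, 0, 0, -6.4]
  ],
  "gripper": -1
}}

```text
time_s: 1.8
eef_pos: [0.4593, 0.1223, 0.3299]
orientation: [[-0.99, 0.138, -0.001], [0.138, 0.99, 0.0], [0.001, 0.0, -1.0]]
wrist_force: [-0.3, 0.2, 0.6]
width: 0.002
gripper_force: 0.0
```

```bash
python3 - <<'E'
from h import *
import pickle
rel([.44,-.15,.3],led(0,-.36,.1),led(0,-.36,-.12))
c=cam('wrist');save(c,'w1.png');pickle.dump(c,open('w1.pkl','wb'))
print(c['M'].round(3),c['fx'])
E
```

```text
pos [0.4593 0.1223 0.3299] led [-0.0216  0.0457  0.1784] F [-0.34  0.16  0.61] t 1.8
rot [ 0.01 -0.04  0.1 ]
[ -18.5 -272.4   29.8]
[ -21.  -405.7   78.3]
[ -21.1 -405.8  298.3]
[[ 0.139  0.948  0.286  0.387]
 [ 0.99  -0.133 -0.04   0.133]
 [ 0.     0.289 -0.957  0.506]
 [ 0.     0.     0.     1.   ]] 374.12790928900534
```

View pics/w1.png

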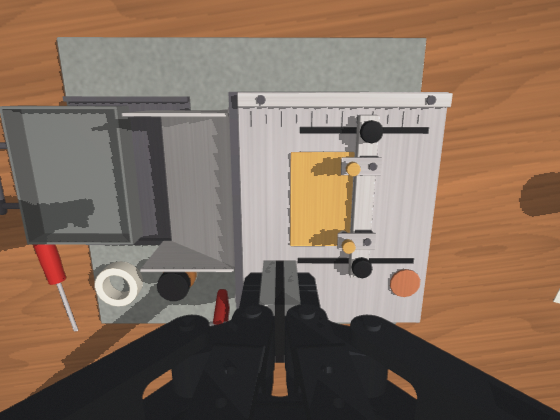

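The wrist view shows the offcut spanning (290–350, 152–246), feet at (353,169) and (348,247), bed edge near column 238, and the fingers at the bottom.

```bash
python3 - <<'E'
from h import *
import pickle
c=pickle.load(open('w1.pkl','rb'));W=pts(c)
hsv=cv2.cvtColor(c['frame'],cv2.COLOR_RGB2HSV)
m=cv2.inRange(hsv,(17,150,120),(30,255,255));n,l,st,ce=cv2.connectedComponentsWithStats(m)
k=1+np.argmax(st[1:,4]);zt=np.nanmedian(W[l==k][:,2])
print('z',zt,'bed',np.nanmedian(W[120:200,255:280,2]),'bed2',np.nanmedian(W[140:240,385:410,2]))
cn=max(cv2.findContours((l==k).astype(np.uint8),0,1)[0],key=len)
P=np.array([ray(c,*q[0],zt)[:2] for q in cn],np.float32);r=cv2.minAreaRect(P);print(r,[inled([*b,zt]).round(4) for b in cv2.boxPoints(r)])
for v in (130,160,190,220,250): 
    z=W[v,225:250,2];u=225+np.argmax(np.nan_to_num(z)>zt-.008);print('edge',u,inled(ray(c,u,v,zt-.003)).round(4))
for u,v in((353,169),(348,247)): print('knob',inled(W[v,u]).round(4))
for v in (115,268): print('cheek',[inled(W[w,200]).round(3).tolist() for w in range(v-4,v+5,2)])
E
```

```text
Traceback (most recent call last):
ValueError: attempt to get argmax of an empty sequence
```

{"fn": "drive_tool", "kwargs": {
  "deltas": [
    [-5, -40, 0, 0, 0, 0],
    [-10, -85, 0, 0, 0, 0],
    [-21, -130, 0, 0, 0, 0],
    [-21, -175, 0, 0, 0, 0],
    [-21, -220, 0, 0, 0, 0],
    [-21, -265, 20, 0, 0, 0],
    [-21, -310, 50, 0, 0, 0],
    [-21, -350, 78, 0, 0, 0],
    [-21, -385, 110, 0, 0, 0],
    [-21, -406, 150, 0, 0, 0],
    [-21, -406, 195, 0, 0, 0],
    [-21, -406, 235, 0, 0, 0],
    [-21, -406, 265, 0, 0, 0],
    [-21, -406, 280, 0, 0, 0],
    [-21, -406, 290, 0, 0, 0],
    [-21, -406, 290, 0, 0, 0]
  ]
}}

```text
time_s: 3.45
eef_pos: [0.4239, -0.2834, 0.0398]
orientation: [[-0.99, 0.139, -0.001], [0.139, 0.99, 0.0], [0.001, 0.0, -1.0]]
wrist_force: [-0.4, -1.1, -0.6]
width: -0.001
gripper_force: 0.0
```

```bash
python3 - <<'E'
from h import *
rel(led(0,-.32,-.115),led(0,-.25,-.115))
E
```

```text
pos [ 0.4239 -0.2834  0.0398] led [ 2.000e-04 -3.609e-01 -1.117e-01] F [-0.37 -1.09 -0.58] t 3.45
rot [ 0.02 -0.05  0.04]
[ 0.1 41.   3.3]
[1.00e-01 1.11e+02 3.30e+00]
```

{"fn": "drive_tool", "kwargs": {
  "deltas": [
    [0, 0, 8, 0, 0, 0],
    [0, 10, 8, 0, 0, 0],
    [0, 18, 8, 0, 0, 0],
    [0, 24, 8, 0, 0, 0],
    [0, 29, 8, 0, 0, 0],
    [0, 34, 8, 0, 0, 0],
    [0, 39, 8, 0, 0, 0],
    [0, 45, 8, 0, 0, 0],
    [0, 51, 8, 0, 0, 0],
    [0, 57, 8, 0, 0, 0],
    [0, 63, 8, 0, 0, 0],
    [0, 69, 8, 0, 0, 0],
    [0, 75, 8, 0, 0, 0],
    [0, 75, 8, 0, 0, 0]
  ]
}}

```text
time_s: 4.85
eef_pos: [0.4343, -0.2086, 0.0321]
orientation: [[-0.99, 0.139, -0.0], [0.139, 0.99, 0.001], [0.0, 0.001, -1.0]]
wrist_force: [-0.5, 0.1, -0.2]
width: -0.004
gripper_force: 0.0
```

```bash
python3 - <<'E'
from h import *
import pickle
rel(led(0,-.25,-.115))
c=cam('top');save(c,'top1.png');W=pts(c)
for v in (300,310,320):print([(u,inled(W[v,u]).round(3).tolist()) for u in range(380,436,2) if W[v,u,2]>.036])
c=pickle.load(open('w1.pkl','rb'));W=pts(c)
hsv=cv2.cvtColor(c['frame'],cv2.COLOR_RGB2HSV);print(hsv[200,320])
m=cv2.inRange(hsv,(12,130,120),(32,255,255))
m[:, :288]=0;m[:,356:]=0;n,l,st,ce=cv2.connectedComponentsWithStats(m)
k=1+np.argmax(st[1:,4]);zt=np.nanmedian(W[l==k][:,2])
print('z',zt,'bed',np.nanmedian(W[120:200,255:280,2]),'bed2',np.nanmedian(W[140:240,385:410,2]))
cn=max(cv2.findContours((l==k).astype(np.uint8),0,1)[0],key=len)
P=np.array([ray(c,*q[0],zt)[:2] for q in cn],np.float32);r=cv2.minAreaRect(P);print(r,[inled([*b,zt]).round(4) for b in cv2.boxPoints(r)])
for v in (130,160,190,220,250): 
    z=W[v,225:250,2];u=225+np.argmax(np.nan_to_num(z)>zt-.008);print('edge',u,inled(ray(c,u,v,zt-.003)).round(4))
for u,v in((353,169),(348,247)): print('knob',inled(W[v,u]).round(4))
for v in (115,268): print('cheek',[inled(W[w,200]).round(3).tolist() for w in range(v-4,v+5,2)])
E
```

```text
pos [ 0.4343 -0.2086  0.0321] led [ 0.     -0.2854 -0.1194] F [-0.45  0.1  -0.19] t 4.85
rot [ 0.04 -0.01  0.06]
[-0.  35.5 -4.4]
[(404, [0.012, -0.272, -0.112]), (406, [0.013, -0.272, -0.097]), (408, [0.014, -0.274, -0.089]), (416, [0.021, -0.254, 0.05]), (418, [0.022, -0.254, 0.06]), (420, [0.023, -0.255, 0.07]), (422, [0.023, -0.255, 0.078]), (424, [0.024, -0.256, 0.088]), (426, [0.024, -0.259, 0.088]), (428, [0.025, -0.262, 0.086]), (430, [0.026, -0.259, 0.107]), (432, [0.026, -0.26, 0.113]), (434, [0.027, -0.26, 0.122])]
[(390, [-0.002, -0.225, 0.006]), (392, [-0.001, -0.228, 0.007]), (394, [-0.001, -0.231, 0.008]), (396, [-0.0, -0.233, 0.013]), (398, [0.0, -0.236, 0.013]), (400, [0.001, -0.238, 0.018]), (402, [0.001, -0.241, 0.018]), (404, [0.002, -0.243, 0.023]), (406, [0.002, -0.247, 0.021]), (408, [0.004, -0.247, 0.034]), (410, [0.005, -0.247, 0.045]), (412, [0.006, -0.248, 0.056]), (414, [0.007, -0.248, 0.069]), (416, [0.008, -0.248, 0.078]), (418, [0.009, -0.249, 0.089]), (420, [0.009, -0.252, 0.087]), (422, [0.011, -0.25, 0.106]), (424, [0.011, -0.251, 0.111]), (426, [0.0
[... 775 characters left out ...]
.06139907240867615, 0.09392578899860382), 81.83244323730469) [array([-0.0464,  0.0575,  0.0021]), array([0.0475, 0.0573, 0.0021]), array([0.0476, 0.1187, 0.0021]), array([-0.0463,  0.1189,  0.0021])]
edge 230 [-0.0662  0.0006 -0.0009]
edge 231 [-0.0382  0.0005 -0.0009]
edge 232 [-0.0089  0.0004 -0.0009]
edge 233 [ 0.0219  0.0004 -0.0009]
edge 234 [ 0.0542  0.0003 -0.0009]
knob [-0.0368  0.1094  0.0379]
knob [0.0351 0.1092 0.0373]
cheek [[-0.082, -0.035, -0.046], [-0.081, -0.027, -0.005], [-0.08, -0.027, -0.005], [-0.076, -0.034, -0.038], [-0.074, -0.035, -0.04]]
cheek [[0.077, -0.039, -0.016], [0.078, -0.038, -0.012], [0.077, -0.037, -0.007], [0.078, -0.037, -0.004], [0.148, -0.069, -0.141]]
```

{"fn": "drive_tool", "kwargs": {
  "deltas": [
    [0, 3, 0, 0, 0, 0],
    [0, 6, 0, 0, 0, 0],
    [0, 8, 0, 0, 0, 0]
  ]
}}

```text
time_s: 5.2
eef_pos: [0.4352, -0.2016, 0.0321]
orientation: [[-0.99, 0.141, -0.0], [0.141, 0.99, 0.0], [0.0, 0.0, -1.0]]
wrist_force: [0.8, 0.2, 0.8]
width: 0.001
gripper_force: 0.0
```

```bash
python3 - <<'E'
from h import *
rel()
import pickle
c=pickle.load(open('w1.pkl','rb'));W=pts(c)
# tray/chute profile along y at row 180
for u in range(2,235,6): print(u,inled(W[180,u]).round(3).tolist(),end=' ')
E
```

```text
pos [ 0.4352 -0.2016  0.0321] led [-1.000e-04 -2.784e-01 -1.194e-01] F [0.75 0.19 0.8 ] t 5.2
rot [ 0.01 -0.   -0.04]
2 [0.014, -0.336, -0.152] 8 [0.014, -0.328, -0.153] 14 [0.001, -0.275, -0.091] 20 [0.002, -0.273, -0.099] 26 [0.004, -0.272, -0.107] 32 [0.007, -0.272, -0.119] 38 [0.008, -0.268, -0.124] 44 [0.008, -0.26, -0.124] 50 [0.008, -0.253, -0.126] 56 [0.008, -0.245, -0.125] 62 [0.008, -0.236, -0.124] 68 [0.008, -0.229, -0.124] 74 [0.008, -0.221, -0.125] 80 [0.008, -0.212, -0.123] 86 [0.008, -0.205, -0.124] 92 [0.008, -0.198, -0.125] 98 [0.008, -0.189, -0.124] 104 [0.008, -0.182, -0.124] 110 [0.008, -0.173, -0.123] 116 [0.008, -0.166, -0.124] 122 [0.008, -0.158, -0.124] 128 [0.003, -0.141, -0.101] 134 [0.007, -0.141, -0.12] 140 [0.008, -0.136, -0.126] 146 [0.008, -0.128, -0.126] 152 [0.008, -0.12, -0.126] 158 [0.008, -0.112, -0.127] 164 [0.009, -0.105, -0.128] 170 [-0.002, -0.083, -0.08] 176 [-0.004, -0.073, -0.072] 182 [-0.005, -0.064, -0.064] 188 [-0.007, -0.056, -0.057] 194 [-0.008, -0.047, -0.05] 200 [-0.01, -0.039, -0.044] 206 [-0.011, -0.031, -0.036] 212 [-0.013, -0.024, -0.03] 218 [-0.014, -0.016, -0.023] 224 [-0.015, -0.009, -0.017] 230 [-0.016, -0.003, -0.013]
```

{"fn": "drive_tool", "kwargs": {
  "deltas": [
    [0, 3, 0, 0, 0, 0],
    [0, 6, 0, 0, 0, 0],
    [0, 8, 0, 0, 0, 0]
  ]
}}

```text
time_s: 5.5
eef_pos: [0.4364, -0.1936, 0.0321]
orientation: [[-0.99, 0.14, 0.0], [0.14, 0.99, 0.0], [0.0, 0.0, -1.0]]
wrist_force: [-1.0, -0.2, -0.1]
width: 0.006
gripper_force: 0.0
```

{"fn": "drive_tool", "kwargs": {
  "deltas": [
    [0, 2, 0, 0, 0, 0],
    [0, 4, 0, 0, 0, 0],
    [0, 6, 0, 0, 0, 0]
  ]
}}

```text
time_s: 5.8
eef_pos: [0.4373, -0.1878, 0.0322]
orientation: [[-0.99, 0.141, 0.0], [0.141, 0.99, 0.0], [-0.0, 0.0, -1.0]]
wrist_force: [-0.2, -0.3, -0.5]
width: 0.0
gripper_force: 0.0
```

{"fn": "drive_tool", "kwargs": {
  "deltas": [
    [0, 2, 0, 0, 0, 0],
    [0, 4, 0, 0, 0, 0],
    [0, 6, 0, 0, 0, 0]
  ]
}}

```text
time_s: 6.1
eef_pos: [0.4381, -0.1819, 0.0322]
orientation: [[-0.99, 0.141, 0.0], [0.141, 0.99, 0.0], [-0.0, 0.0, -1.0]]
wrist_force: [-0.7, -0.6, 0.8]
width: 0.003
gripper_force: 0.0
```

```bash
python3 - <<'E'
from h import *
rel()
c=cam('top');save(c,'top2.png');W=pts(c)
for v in (295,325):print([(u,inled(W[v,u]).round(3).tolist()) for u in range(300,420,3) if W[v,u,2]>.036 and W[v,u,2]<.1])
E
```

```text
pos [ 0.4381 -0.1819  0.0322] led [-0.     -0.2584 -0.1193] F [-0.67 -0.58  0.81] t 6.1
rot [ 0.01  0.   -0.03]
[(300, [-0.003, -0.079, -0.078]), (303, [-0.003, -0.084, -0.08]), (333, [0.003, -0.14, -0.113])]
[(300, [-0.056, -0.086, -0.082]), (330, [-0.05, -0.14, -0.094])]
```

View pics/top2.png

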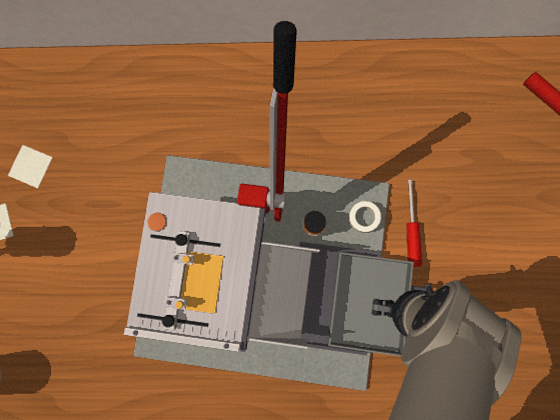

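The tray looks unmoved in this picture (back wall still at column 333) although the tool stands at about (385,305), over the tray. I need a close look.

```bash
python3 - <<'E'
from h import *
rel()
a=cam('wrist');b=cam('scene')
img=np.hstack([cv2.resize(a['frame'],(400,300)),cv2.resize(b['frame'][100:310,120:400],(400,300))]);cv2.imwrite('pics/c1.png',img[:,:,::-1])
E
```

```text
pos [ 0.4381 -0.1815  0.0321] led [-0.     -0.258  -0.1194] F [-0.45 -0.16 -0.28] t 6.15
rot [ 0.02 -0.01 -0.01]
```

View pics/c1.png

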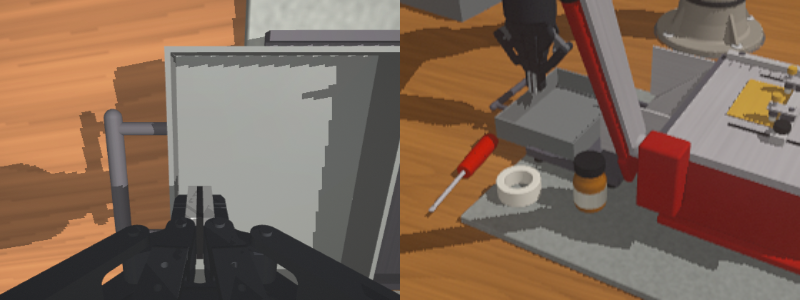

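```bash
python3 - <<'E'
from h import *
import pickle
c=pickle.load(open('w1.pkl','rb'));z=c['range_z'];H=np.array(c['hand_eye'])
a=cam('wrist')
for cc in(c,a):
  print('---')
  for u in(265,295,280):
    for v in range(256,300,6):
      zz=cc['range_z'][v,u];p=H@[(u-cc['cx'])/cc['fx']*zz,(v-cc['cy'])/cc['fy']*zz,zz,1];print(u,v,p[:3].round(3),end=';')
    print()
W=pts(a)
for v in(100,200):print('tray',[(u,inled(W[v,u]).round(3).tolist()) for u in range(140,330,12)])
s=ctrl.get_state();print(s['joints'],s['tau'],s['wrist_force'])
E
```

```text
---
265 256 [-0.083 -0.014  0.181];265 262 [ 0.01  -0.005 -0.038];265 268 [ 0.01  -0.005 -0.043];265 274 [ 0.011 -0.005 -0.05 ];265 280 [ 0.011 -0.004 -0.054];265 286 [ 0.01  -0.004 -0.058];265 292 [ 0.01  -0.004 -0.062];265 298 [ 0.01  -0.004 -0.066];
295 256 [-0.082  0.017  0.178];295 262 [ 0.011  0.007 -0.039];295 268 [ 0.01   0.007 -0.043];295 274 [ 0.011  0.007 -0.05 ];295 280 [ 0.011  0.006 -0.055];295 286 [ 0.01   0.006 -0.058];295 292 [ 0.011  0.006 -0.063];295 298 [ 0.011  0.006 -0.067];
280 256 [-0.083  0.001  0.179];280 262 [ 0.011  0.001 -0.039];280 268 [ 0.011  0.001 -0.044];280 274 [ 0.011  0.001 -0.05 ];280 280 [ 0.011  0.001 -0.055];280 286 [ 0.011  0.001 -0.059];280 292 [ 0.01   0.001 -0.061];280 298 [ 0.011  0.001 -0.067];
---
265 256 [-0.006 -0.007  0.004];265 262 [ 0.01  -0.005 -0.038];265 268 [ 0.011 -0.005 -0.044];265 274 [ 0.011 -0.005 -0.05 ];265 280 [ 0.01  -0.004 -0.053];265 286 [ 0.011 -0.004 -0.059];265 292 [ 0.011 -0.004 -0.063];265 298 [ 0.011 -0.004 -0.067];
295 256 [-0.006  0.009  0.005];295 262 [ 0.011  0.007 -0.039];295 268 [ 0.011  0.007 -0.044];295
[... 1010 characters left out ...]
[-0.031, -0.308, -0.101]), (176, [-0.017, -0.317, -0.153]), (188, [-0.017, -0.31, -0.151]), (200, [-0.017, -0.303, -0.152]), (212, [-0.017, -0.296, -0.152]), (224, [-0.016, -0.29, -0.154]), (236, [-0.033, -0.275, -0.091]), (248, [-0.027, -0.273, -0.116]), (260, [-0.025, -0.267, -0.124]), (272, [-0.025, -0.261, -0.124]), (284, [-0.025, -0.255, -0.124]), (296, [-0.024, -0.249, -0.124]), (308, [-0.025, -0.243, -0.123]), (320, [-0.024, -0.237, -0.124])]
[-19.57642591  22.67273393  44.52151877 121.73677777 -22.89849162
  44.01667135 121.46681657] [-9.70509415e-02 -3.02489519e+01  6.83247864e+00 -1.74193686e+01
  1.90868857e-03  6.60724603e-03 -1.80139257e-03] [-0.50758418  0.42491103 -0.99124071]
```

The depth image shows the shut fingers really ending about 37 mm short of the reported TCP (tool z ≈ -0.038), so they passed clear over the handle and tray wall. I'll back off and test this by lowering carefully over clear bench.

{"fn": "drive_tool", "kwargs": {
  "deltas": [
    [0, -25, 0, 0, 0, 0],
    [0, -60, 0, 0, 0, 0],
    [0, -90, 0, 0, 0, 0],
    [0, -90, 10, 0, 0, 0],
    [0, -90, 20, 0, 0, 0],
    [0, -90, 20, 0, 0, 0]
  ]
}}

```text
time_s: 6.9
eef_pos: [0.4243, -0.2693, 0.0105]
orientation: [[-0.99, 0.14, -0.003], [0.14, 0.99, 0.002], [0.004, 0.002, -1.0]]
wrist_force: [0.1, 0.8, -0.9]
width: -0.003
gripper_force: 0.0
```

{"fn": "drive_tool", "kwargs": {
  "deltas": [
    [0, 0, 3, 0, 0, 0],
    [0, 0, 6, 0, 0, 0],
    [0, 0, 9, 0, 0, 0],
    [0, 0, 12, 0, 0, 0],
    [0, 0, 14, 0, 0, 0],
    [0, 0, 14, 0, 0, 0]
  ]
}}

```text
time_s: 7.5
eef_pos: [0.4252, -0.271, -0.0021]
orientation: [[-0.99, 0.141, -0.0], [0.141, 0.99, 0.0], [0.0, 0.0, -1.0]]
wrist_force: [-0.3, 0.0, -0.4]
width: -0.005
gripper_force: 0.0
```

{"fn": "drive_tool", "kwargs": {
  "deltas": [
    [0, 4, 3, 0, 0, 0],
    [0, 8, 3, 0, 0, 0],
    [0, 12, 3, 0, 0, 0],
    [0, 16, 3, 0, 0, 0],
    [0, 20, 3, 0, 0, 0],
    [0, 24, 3, 0, 0, 0],
    [0, 28, 3, 0, 0, 0],
    [0, 32, 3, 0, 0, 0],
    [0, 36, 3, 0, 0, 0],
    [0, 40, 3, 0, 0, 0]
  ]
}}

```text
time_s: 8.5
eef_pos: [0.4311, -0.2314, -0.0048]
orientation: [[-0.99, 0.141, 0.0], [0.141, 0.99, -0.0], [-0.0, -0.0, -1.0]]
wrist_force: [-0.1, -0.8, -0.0]
width: -0.001
gripper_force: 1.1
```

```bash
python3 - <<'E'
from h import *
rel()
a=cam('wrist');W=pts(a)
for v in(100,180):print('tray',[(u,inled(W[v,u]).round(3).tolist()) for u in range(120,400,8) if W[v,u,2]>.035])
E
```

```text
pos [ 0.4311 -0.2314 -0.0048] led [ 0.     -0.3084 -0.1563] F [-0.09 -0.75 -0.01] t 8.5
rot [-0.01  0.01 -0.03]
tray []
tray [(320, [-0.047, -0.294, -0.105]), (328, [-0.047, -0.291, -0.103]), (336, [-0.048, -0.289, -0.101]), (344, [-0.047, -0.286, -0.102])]
```

{"fn": "drive_tool", "kwargs": {
  "deltas": [
    [0, 4, 0, 0, 0, 0],
    [0, 8, 0, 0, 0, 0],
    [0, 12, 0, 0, 0, 0],
    [0, 15, 0, 0, 0, 0],
    [0, 18, 0, 0, 0, 0]
  ]
}}

```text
time_s: 9.05
eef_pos: [0.4336, -0.2134, -0.0048]
orientation: [[-0.99, 0.14, 0.0], [0.14, 0.99, 0.0], [-0.0, 0.0, -1.0]]
wrist_force: [-0.4, -1.9, -0.0]
width: 0.004
gripper_force: 1.1
```

{"fn": "drive_tool", "kwargs": {
  "deltas": [
    [0, 2, 0, 0, 0, 0],
    [0, 4, 0, 0, 0, 0],
    [0, 6, 0, 0, 0, 0],
    [0, 8, 0, 0, 0, 0]
  ]
}}

```text
time_s: 9.45
eef_pos: [0.4347, -0.2057, -0.0048]
orientation: [[-0.99, 0.141, 0.0], [0.141, 0.99, 0.0], [-0.0, 0.0, -1.0]]
wrist_force: [-0.1, -2.4, 0.3]
width: -0.001
gripper_force: 1.1
```

{"fn": "drive_tool", "kwargs": {
  "deltas": [
    [0, 2, 0, 0, 0, 0],
    [0, 4, 0, 0, 0, 0],
    [0, 6, 0, 0, 0, 0]
  ]
}}

```text
time_s: 9.75
eef_pos: [0.4356, -0.1997, -0.0048]
orientation: [[-0.99, 0.141, 0.0], [0.141, 0.99, 0.0], [-0.0, 0.0, -1.0]]
wrist_force: [-0.1, -2.5, 0.2]
width: -0.001
gripper_force: 1.1
```

{"fn": "drive_tool", "kwargs": {
  "deltas": [
    [0, 2, 0, 0, 0, 0],
    [0, 3.5, 0, 0, 0, 0],
    [0, 5, 0, 0, 0, 0]
  ]
}}

```text
time_s: 10.05
eef_pos: [0.4363, -0.1948, -0.0048]
orientation: [[-0.99, 0.14, 0.0], [0.14, 0.99, 0.0], [-0.0, 0.0, -1.0]]
wrist_force: [0.2, -2.3, -0.0]
width: 0.001
gripper_force: 1.0
```

{"fn": "drive_tool", "kwargs": {
  "deltas": [
    [0, 1.5, 0, 0, 0, 0],
    [0, 3, 0, 0, 0, 0],
    [0, 4, 0, 0, 0, 0]
  ]
}}

```text
time_s: 10.35
eef_pos: [0.4368, -0.1908, -0.0048]
orientation: [[-0.99, 0.14, 0.0], [0.14, 0.99, 0.0], [-0.0, 0.0, -1.0]]
wrist_force: [0.9, -2.1, 0.5]
width: -0.002
gripper_force: 1.0
```

{"fn": "drive_tool", "kwargs": {
  "deltas": [
    [0, 1.5, 0, 0, 0, 0],
    [0, 3, 0, 0, 0, 0],
    [0, 4, 0, 0, 0, 0]
  ]
}}

```text
time_s: 10.65
eef_pos: [0.4374, -0.1868, -0.0048]
orientation: [[-0.99, 0.14, 0.0], [0.14, 0.99, 0.0], [-0.0, 0.0, -1.0]]
wrist_force: [0.1, -2.3, -0.1]
width: 0.002
gripper_force: 1.0
```

{"fn": "drive_tool", "kwargs": {
  "deltas": [
    [0, 1.5, 0, 0, 0, 0],
    [0, 3, 0, 0, 0, 0],
    [0, 4, 0, 0, 0, 0]
  ]
}}

```text
time_s: 10.95
eef_pos: [0.4378, -0.1844, -0.0047]
orientation: [[-0.99, 0.141, 0.0], [0.141, 0.99, -0.002], [-0.001, -0.002, -1.0]]
wrist_force: [-1.8, -6.7, -0.9]
width: -0.0
gripper_force: 3.3
```

{"fn": "drive_tool", "kwargs": {
  "deltas": [
    [0, 1, 0, 0, 0, 0],
    [0, 2, 0, 0, 0, 0],
    [0, 3, 0, 0, 0, 0]
  ]
}}

```text
time_s: 11.25
eef_pos: [0.4378, -0.1844, -0.0046]
orientation: [[-0.99, 0.142, 0.001], [0.142, 0.99, -0.007], [-0.002, -0.006, -1.0]]
wrist_force: [-1.3, -13.2, -3.8]
width: -0.004
gripper_force: 6.2
```

{"fn": "drive_tool", "kwargs": {
  "deltas": [
    [0, -10, 0, 0, 0, 0],
    [0, -30, 0, 0, 0, 0],
    [0, -50, -20, 0, 0, 0],
    [0, -50, -65, 0, 0, 0],
    [0, -50, -110, 0, 0, 0],
    [0, -50, -155, 0, 0, 0],
    [0, -50, -200, 0, 0, 0],
    [0, -50, -250, 0, 0, 0],
    [0, -50, -270, 0, 0, 0],
    [0, -50, -270, 0, 0, 0]
  ]
}}

```text
time_s: 12.25
eef_pos: [0.4331, -0.2294, 0.2682]
orientation: [[-0.99, 0.139, 0.006], [0.139, 0.99, 0.001], [-0.006, 0.002, -1.0]]
wrist_force: [0.5, -0.4, -0.5]
width: 0.002
gripper_force: 0.0
```

```bash
python3 - <<'E'
from h import *
rel(led(0,.06,.12),led(0,-.1,.15))
a=cam('wrist');W=pts(a)
H=np.array(a['hand_eye']);Pt=(W-a['M'][:3,3])@a['M'][:3,:3]@H[:3,:3].T+H[:3,3]
g=Pt[(np.abs(Pt[...,0])<.045)&(Pt[...,2]<-.02)]
for y in range(-60,60,10):
    q=g[(g[:,1]*1000>=y)&(g[:,1]*1000<y+10)]
    if len(q):i=np.argmax(q[:,2]);print(y,q[i].round(3),q[:,0].max().round(3))
t=cam('top');W=pts(t);save(t,'top3.png')
for v in (265,295,325):print([(u,inled(W[v,u]).round(3).tolist()) for u in range(300,420,3) if W[v,u,2]>.036 and W[v,u,2]<.1])
E
```

```text
pos [ 0.4331 -0.2294  0.2682] led [ 0.0017 -0.3062  0.1167] F [ 0.46 -0.42 -0.52] t 12.25
rot [0.13 0.33 0.05]
[  1.4 366.2  -2.5]
[  1.4 206.3 -32.8]
-60 [ 0.011 -0.05  -0.105] 0.013
-50 [ 0.01  -0.04  -0.091] 0.013
-40 [ 0.011 -0.03  -0.08 ] 0.013
-30 [ 0.007 -0.02  -0.076] 0.014
-20 [ 0.006 -0.011 -0.04 ] 0.018
-10 [ 0.01  -0.001 -0.037] 0.018
0 [ 0.01   0.003 -0.037] 0.018
10 [ 0.007  0.011 -0.039] 0.018
20 [ 0.006  0.021 -0.076] 0.014
30 [ 0.011  0.03  -0.078] 0.013
40 [ 0.011  0.041 -0.091] 0.013
50 [ 0.01   0.051 -0.102] 0.013
[(300, [0.05, -0.072, -0.069]), (303, [0.051, -0.077, -0.072]), (306, [0.052, -0.083, -0.078]), (309, [0.052, -0.088, -0.083]), (372, [0.068, -0.203, -0.092])]
[(300, [-0.003, -0.079, -0.073]), (303, [-0.003, -0.084, -0.082]), (369, [0.013, -0.203, -0.088]), (387, [0.017, -0.237, -0.099]), (390, [0.018, -0.243, -0.1])]
[(300, [-0.056, -0.086, -0.083]), (366, [-0.04, -0.204, -0.088]), (369, [-0.041, -0.211, -0.101]), (372, [-0.04, -0.216, -0.1]), (375, [-0.039, -0.222, -0.1]), (378, [-0.039, -0.228, -0.102]), (381, [-0.038, -0.233, -0.103]), (384, [-0.037, -0.238, -0.1]), (387, [-0.036, -0.244, -0.102])]
```

```bash
python3 - <<'E'
from h import *
rel(led(0.0005,.088,.02),led(.0005,.088,-.024))
E
```

```text
pos [ 0.4309 -0.2285  0.2646] led [-0.0006 -0.3055  0.1131] F [ 0.56  0.21 -0.92] t 12.35
rot [ 0.11 -0.06  0.03]
[ -1.4 393.4  93.9]
[ -1.5 393.3 137.9]
```

{"fn": "drive_tool", "kwargs": {
  "deltas": [
    [0, 35, 0, 0, 0, 0],
    [0, 75, 0, 0, 0, 0],
    [0, 115, 0, 0, 0, 0],
    [0, 155, 0, 0, 0, 0],
    [-1, 195, 0, 0, 0, 0],
    [-1, 235, 0, 0, 0, 0],
    [-1, 275, 0, 0, 0, 0],
    [-1, 315, 10, 0, 0, 0],
    [-1, 350, 30, 0, 0, 0],
    [-1, 380, 50, 0, 0, 0],
    [-1, 393, 70, 0, 0, 0],
    [-1, 393, 90, 0, 0, 0],
    [-1, 393, 94, 0, 0, 0],
    [-1, 393, 94, 0, 0, 0],
    [-1, 393, 94, 0, 0, 0]
  ]
}}

```text
time_s: 13.85
eef_pos: [0.4876, 0.1588, 0.1714]
orientation: [[-0.99, 0.142, -0.0], [0.142, 0.99, 0.0], [0.0, 0.0, -1.0]]
wrist_force: [0.2, -0.1, -0.1]
width: 0.003
gripper_force: 0.0
```

```bash
python3 - <<'E'
from h import *
rel(led(.0005,.088,-.024),led(.0005,.088,-.034))
a=cam('wrist');save(a,'w2.png')
E
```

```text
pos [0.4876 0.1588 0.1714] led [0.0013 0.0859 0.0199] F [ 0.24 -0.11 -0.1 ] t 13.85
rot [ 0.01 -0.01 -0.1 ]
[ 0.8  2.1 43.9]
[ 0.8  2.1 53.9]
```

View pics/w2.png

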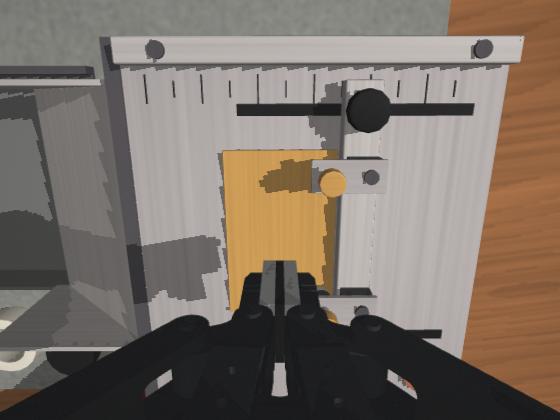

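The view shows the shut fingers (280,270) centred over the offcut between the two feet at (332,183) and (330,318), with the chute to the left. I'll descend with small steps.

{"fn": "drive_tool", "kwargs": {
  "deltas": [
    [1, 2, 15, 0, 0, 0],
    [1, 2, 30, 0, 0, 0],
    [1, 2, 40, 0, 0, 0],
    [1, 2, 46, 0, 0, 0],
    [1, 2, 49, 0, 0, 0],
    [1, 2, 49, 0, 0, 0]
  ]
}}

```text
time_s: 14.5
eef_pos: [0.487, 0.1615, 0.1223]
orientation: [[-0.99, 0.141, 0.0], [0.141, 0.99, 0.0], [-0.0, 0.0, -1.0]]
wrist_force: [-0.4, 0.7, -0.2]
width: -0.002
gripper_force: 0.0
```

{"fn": "drive_tool", "kwargs": {
  "deltas": [
    [0, 0, 1, 0, 0, 0],
    [0, 0, 2, 0, 0, 0],
    [0, 0, 2, 0, 0, 0]
  ]
}}

```text
time_s: 14.8
eef_pos: [0.4873, 0.1617, 0.1208]
orientation: [[-0.99, 0.141, 0.001], [0.141, 0.99, 0.001], [-0.001, 0.001, -1.0]]
wrist_force: [-0.6, -0.3, 2.3]
width: 0.001
gripper_force: 1.2
```

{"fn": "drive_tool", "kwargs": {
  "deltas": [
    [0, 0, 1, 0, 0, 0],
    [0, 0, 1, 0, 0, 0],
    [0, 0, 1, 0, 0, 0]
  ]
}}

```text
time_s: 15.1
eef_pos: [0.4873, 0.1617, 0.1207]
orientation: [[-0.99, 0.141, 0.001], [0.141, 0.99, 0.001], [-0.0, 0.001, -1.0]]
wrist_force: [-3.0, -0.2, 9.6]
width: 0.001
gripper_force: 5.0
```

{"fn": "drive_tool", "kwargs": {
  "deltas": [
    [0, 0, 1, 0, 0, 0],
    [0, 0, 1, 0, 0, 0],
    [0, 0, 1, 0, 0, 0]
  ]
}}

```text
time_s: 15.4
eef_pos: [0.4873, 0.1617, 0.1207]
orientation: [[-0.99, 0.141, 0.0], [0.141, 0.99, 0.002], [0.0, 0.002, -1.0]]
wrist_force: [-5.8, -1.0, 17.2]
width: 0.003
gripper_force: 8.4
```

{"fn": "drive_tool", "kwargs": {
  "deltas": [
    [0.5, -1, 0, 0, 0, 0],
    [1, -2, 0, 0, 0, 0],
    [1, -3, 0, 0, 0, 0]
  ]
}}

```text
time_s: 15.7
eef_pos: [0.4874, 0.1618, 0.1207]
orientation: [[-0.99, 0.14, 0.004], [0.14, 0.99, 0.006], [-0.003, 0.006, -1.0]]
wrist_force: [-1.6, 4.6, 10.5]
width: 0.001
gripper_force: 5.3
```

{"fn": "drive_tool", "kwargs": {
  "deltas": [
    [0, -1, 0.5, 0, 0, 0],
    [0, -2, 1, 0, 0, 0]
  ]
}}

```text
time_s: 15.9
eef_pos: [0.4874, 0.1618, 0.1207]
orientation: [[-0.99, 0.139, 0.005], [0.139, 0.99, 0.009], [-0.003, 0.009, -1.0]]
wrist_force: [-4.8, 6.9, 18.6]
width: 0.0
gripper_force: 9.3
```

{"fn": "drive_tool", "kwargs": {
  "deltas": [
    [0, -1, 0, 0, 0, 0],
    [0, -2, 0, 0, 0, 0]
  ]
}}

```text
time_s: 16.1
eef_pos: [0.4875, 0.1617, 0.1207]
orientation: [[-0.99, 0.138, 0.006], [0.138, 0.99, 0.011], [-0.004, 0.012, -1.0]]
wrist_force: [-2.8, 11.0, 13.5]
width: 0.002
gripper_force: 6.6
```

{"fn": "drive_tool", "kwargs": {
  "deltas": [
    [0, -0.5, 0.6, 0, 0, 0],
    [0, -1, 0.6, 0, 0, 0]
  ]
}}

```text
time_s: 16.3
eef_pos: [0.4875, 0.1617, 0.1207]
orientation: [[-0.99, 0.138, 0.006], [0.138, 0.99, 0.012], [-0.004, 0.013, -1.0]]
wrist_force: [-3.0, 10.4, 17.4]
width: -0.002
gripper_force: 8.5
```

{"fn": "drive_tool", "kwargs": {
  "deltas": [
    [0, -1, 0.2, 0, 0, 0],
    [0, -1.5, 0.3, 0, 0, 0]
  ]
}}

```text
time_s: 16.5
eef_pos: [0.4875, 0.1618, 0.1207]
orientation: [[-0.991, 0.137, 0.007], [0.137, 0.99, 0.014], [-0.005, 0.015, -1.0]]
wrist_force: [-3.1, 12.6, 17.9]
width: -0.002
gripper_force: 9.0
```

{"fn": "drive_tool", "kwargs": {
  "deltas": [
    [0, -0.4, 0, 0, 0, 0],
    [0, -0.8, 0.1, 0, 0, 0]
  ]
}}

```text
time_s: 16.7
eef_pos: [0.4875, 0.1618, 0.1207]
orientation: [[-0.991, 0.137, 0.007], [0.137, 0.99, 0.015], [-0.005, 0.016, -1.0]]
wrist_force: [-4.3, 15.0, 18.3]
width: -0.003
gripper_force: 9.0
```

```bash
python3 - <<'E'
from h import *
F=[]
for i in range(6):
    if i==0:
        t=cam('wrist')
    else: cam('wrist')
    s=ctrl.get_state();F.append([*s['wrist_force'],s['gripper_force']])
print(np.round(F,1),np.mean(F,0));rel()
W=pts(t)
for u in (240,300):print(inled(W[200,u]))
save(t,'w3.png')
hsv=cv2.cvtColor(t['frame'],cv2.COLOR_RGB2HSV);w2=cv2.cvtColor(cv2.imread('pics/w2.png'),cv2.COLOR_BGR2HSV)
m=cv2.inRange(hsv,(12,130,60),(32,255,255))
for v in (150,180,210,240):
    us=np.where(m[v])[0];print(v,us.min(),us.max(),inled(ray(t,us.min(),v,.1545)).round(4),inled(ray(t,us.max(),v,.1545)).round(4))
E
```

```text
[[-3.4 13.8 18.   8.8]
 [-3.5 13.8 17.4  8.8]
 [-4.3 14.7 18.   8.8]
 [-2.8 14.3 17.7  8.8]
 [-3.5 14.9 18.   8.9]
 [-2.7 14.4 17.8  8.9]] [-3.36885357 14.32826469 17.8206376   8.84090877]
pos [0.4875 0.1618 0.1207] led [ 0.0008  0.0887 -0.0308] F [-2.72 14.4  17.79] t 17.0
rot [0.92 0.29 0.2 ]
[-0.03402637  0.07334118  0.00165902]
[-0.03409995  0.09704597  0.00206923]Traceback (most recent call last):
  File "<stdin>", line 15, in <module>
    return umr_minimum(a, axis, None, out, keepdims, initial, where)
ValueError: zero-size array to reduction operation minimum which has no identity
```

View pics/w3.png

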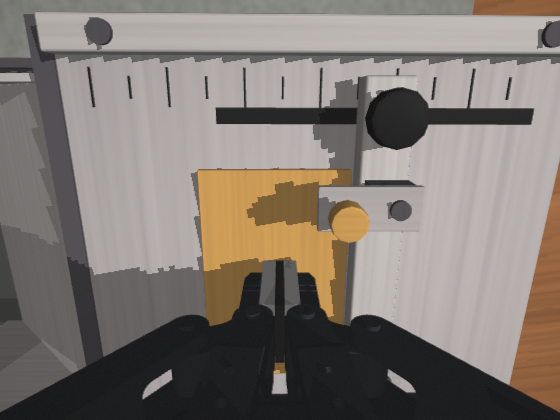

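{"fn": "drive_tool", "kwargs": {
  "deltas": [
    [0.8, 0, 0, 0, 0, 0],
    [1.5, 0, 0, 0, 0, 0]
  ]
}}

```text
time_s: 17.2
eef_pos: [0.4876, 0.1614, 0.1207]
orientation: [[-0.991, 0.137, 0.011], [0.137, 0.991, 0.014], [-0.009, 0.016, -1.0]]
wrist_force: [1.4, 11.2, 13.3]
width: -0.001
gripper_force: 6.6
```

{"fn": "drive_tool", "kwargs": {
  "deltas": [
    [0, 0, 0.4, 0, 0, 0],
    [0, -0.5, 0.8, 0, 0, 0]
  ]
}}

```text
time_s: 17.4
eef_pos: [0.4876, 0.1615, 0.1206]
orientation: [[-0.991, 0.137, 0.01], [0.137, 0.99, 0.016], [-0.008, 0.017, -1.0]]
wrist_force: [-2.0, 14.7, 21.7]
width: 0.001
gripper_force: 10.8
```

{"fn": "drive_tool", "kwargs": {
  "deltas": [
    [0, -0.5, 0, 0, 0, 0],
    [0, -1, 0.1, 0, 0, 0]
  ]
}}

```text
time_s: 17.6
eef_pos: [0.4876, 0.1615, 0.1206]
orientation: [[-0.991, 0.136, 0.011], [0.137, 0.99, 0.017], [-0.009, 0.018, -1.0]]
wrist_force: [-1.2, 16.4, 19.9]
width: 0.004
gripper_force: 9.7
```

Straight pulling is at the slip limit (T/N ≈ 0.82). I'll lift off and instead pull near one end, to swing the offcut from under one foot at a time, which needs less force.

{"fn": "drive_tool", "kwargs": {
  "deltas": [
    [0, 2, -1.5, 0, 0, 0],
    [0, 4, -6, 0, 0, 0],
    [0, 4, -15, 0, 0, 0],
    [0, 4, -15, 0, 0, 0],
    [0, 4, -15, 0, 0, 0]
  ]
}}

```text
time_s: 18.1
eef_pos: [0.483, 0.1533, 0.1301]
orientation: [[-0.99, 0.142, -0.0], [0.142, 0.99, -0.0], [0.0, -0.0, -1.0]]
wrist_force: [-0.8, -0.7, 0.4]
width: 0.004
gripper_force: 0.0
```

```bash
python3 - <<'E'
from h import *
rel(led(-.030,.070,-.018),led(-.030,.070,-.0285))
E
```

```text
pos [0.483  0.1533 0.1301] led [-0.0025  0.0798 -0.0214] F [-0.82 -0.71  0.36] t 18.1
rot [-0.03 -0.02 -0.09]
[27.5 -9.8 -3.4]
[27.5 -9.8  7.1]
```

{"fn": "drive_tool", "kwargs": {
  "deltas": [
    [14, -5, 0, 0, 0, 0],
    [27.5, -10, 0, 0, 0, 0],
    [27.5, -10, 4, 0, 0, 0],
    [27.5, -10, 8, 0, 0, 0],
    [27.5, -10, 9.5, 0, 0, 0],
    [27.5, -10, 9.5, 0, 0, 0]
  ]
}}

```text
time_s: 18.7
eef_pos: [0.4547, 0.148, 0.1207]
orientation: [[-0.99, 0.141, -0.001], [0.141, 0.99, -0.001], [0.001, -0.001, -1.0]]
wrist_force: [-1.6, -0.1, 4.0]
width: 0.001
gripper_force: 1.9
```

{"fn": "drive_tool", "kwargs": {
  "deltas": [
    [0, 0, 0.7, 0, 0, 0],
    [0, 0, 1, 0, 0, 0]
  ]
}}

```text
time_s: 18.9
eef_pos: [0.4547, 0.148, 0.1207]
orientation: [[-0.99, 0.141, -0.002], [0.141, 0.99, -0.0], [0.001, -0.0, -1.0]]
wrist_force: [-5.0, -1.4, 13.2]
width: 0.003
gripper_force: 6.8
```

{"fn": "drive_tool", "kwargs": {
  "deltas": [
    [1, -1, 0.3, 0, 0, 0],
    [1.8, -2, 0.6, 0, 0, 0]
  ]
}}

```text
time_s: 19.1
eef_pos: [0.4548, 0.148, 0.1207]
orientation: [[-0.99, 0.141, 0.004], [0.141, 0.99, 0.003], [-0.003, 0.003, -1.0]]
wrist_force: [-0.2, 2.3, 8.4]
width: -0.002
gripper_force: 4.5
```

{"fn": "drive_tool", "kwargs": {
  "deltas": [
    [0, -1, 0.2, 0, 0, 0],
    [0, -2, 0.4, 0, 0, 0]
  ]
}}

```text
time_s: 19.3
eef_pos: [0.4549, 0.148, 0.1207]
orientation: [[-0.99, 0.14, 0.005], [0.14, 0.99, 0.006], [-0.004, 0.006, -1.0]]
wrist_force: [-1.9, 5.0, 10.4]
width: -0.005
gripper_force: 5.1
```

{"fn": "drive_tool", "kwargs": {
  "deltas": [
    [0, -1, 0.6, 0, 0, 0],
    [0, -2, 1.2, 0, 0, 0]
  ]
}}

```text
time_s: 19.5
eef_pos: [0.455, 0.1481, 0.1207]
orientation: [[-0.99, 0.139, 0.005], [0.139, 0.99, 0.009], [-0.004, 0.009, -1.0]]
wrist_force: [-4.4, 7.4, 20.1]
width: -0.001
gripper_force: 9.9
```

{"fn": "drive_tool", "kwargs": {
  "deltas": [
    [0, -0.7, 0.2, 0, 0, 0],
    [0, -1.4, 0.4, 0, 0, 0]
  ]
}}

```text
time_s: 19.7
eef_pos: [0.455, 0.1481, 0.1206]
orientation: [[-0.99, 0.139, 0.006], [0.139, 0.99, 0.011], [-0.004, 0.011, -1.0]]
wrist_force: [-4.0, 9.2, 18.9]
width: 0.003
gripper_force: 9.4
```

{"fn": "drive_tool", "kwargs": {
  "deltas": [
    [0.3, -0.7, 0, 0, 0, 0],
    [0.6, -1.4, 0.1, 0, 0, 0]
  ]
}}

```text
time_s: 19.9
eef_pos: [0.4554, 0.1472, 0.1207]
orientation: [[-0.99, 0.138, 0.008], [0.138, 0.99, 0.011], [-0.007, 0.012, -1.0]]
wrist_force: [-1.5, 11.2, 14.6]
width: -0.0
gripper_force: 7.4
```

{"fn": "drive_tool", "kwargs": {
  "deltas": [
    [0, -0.6, 0.1, 0, 0, 0],
    [0, -1.2, 0.2, 0, 0, 0]
  ]
}}

```text
time_s: 20.1
eef_pos: [0.4557, 0.1463, 0.1207]
orientation: [[-0.99, 0.138, 0.009], [0.138, 0.99, 0.012], [-0.008, 0.013, -1.0]]
wrist_force: [-2.4, 11.1, 15.1]
width: -0.003
gripper_force: 7.9
```

{"fn": "drive_tool", "kwargs": {
  "deltas": [
    [0, -0.8, 0.1, 0, 0, 0],
    [0, -1.6, 0.2, 0, 0, 0],
    [0, -2.4, 0.2, 0, 0, 0],
    [0, -3.2, 0.2, 0, 0, 0],
    [0, -4, 0.2, 0, 0, 0]
  ]
}}

```text
time_s: 20.6
eef_pos: [0.4564, 0.1422, 0.1207]
orientation: [[-0.99, 0.138, 0.012], [0.138, 0.99, 0.012], [-0.01, 0.013, -1.0]]
wrist_force: [0.7, 9.8, 14.3]
width: 0.001
gripper_force: 6.6
```

```bash
python3 - <<'E'
from h import *
rel()
t=cam('top');save(t,'top4.png')
hsv=cv2.cvtColor(t['frame'],cv2.COLOR_RGB2HSV);h0=cv2.cvtColor(cv2.imread('pics/top0.png')[:,:,::-1].copy(),cv2.COLOR_RGB2HSV)
w=cam('wrist');save(w,'w4.png')
hw=cv2.cvtColor(w['frame'],cv2.COLOR_RGB2HSV);m=cv2.inRange(hw,(10,90,60),(35,255,255));
for v in range(150,330,20):
    us=np.where(m[v])[0]
    if len(us): print(v,us.min(),us.max(),inled(ray(w,us.min(),v,.1545)).round(4),inled(ray(w,us.max(),v,.1545)).round(4))
E
```

```text
pos [0.4564 0.1422 0.1207] led [-0.0272  0.065  -0.0308] F [ 0.66  9.79 14.29] t 20.6
rot [0.76 0.59 0.1 ]
250 249 393 [-0.0415  0.0528  0.003 ] [-0.0412  0.1118  0.003 ]
270 251 377 [-0.0325  0.0534  0.003 ] [-0.0322  0.1059  0.003 ]
290 317 427 [-0.023   0.0811  0.003 ] [-0.0227  0.128   0.003 ]
310 323 434 [-0.0133  0.084   0.003 ] [-0.0129  0.1323  0.003 ]
```

{"fn": "drive_tool", "kwargs": {
  "deltas": [
    [0, -1, 0, 0, 0, 0],
    [0, -2, 0.1, 0, 0, 0],
    [0, -3, 0.1, 0, 0, 0],
    [0, -4, 0.2, 0, 0, 0],
    [0, -5, 0.2, 0, 0, 0],
    [0, -6, 0.2, 0, 0, 0]
  ]
}}

```text
time_s: 21.3
eef_pos: [0.4564, 0.1362, 0.1207]
orientation: [[-0.99, 0.138, 0.014], [0.138, 0.99, 0.012], [-0.012, 0.013, -1.0]]
wrist_force: [3.7, 12.9, 13.5]
width: 0.003
gripper_force: 6.8
```

{"fn": "drive_tool", "kwargs": {
  "deltas": [
    [0, -1, 0, 0, 0, 0],
    [0, -2, 0, 0, 0, 0],
    [0, -3, 0, 0, 0, 0],
    [0, -4, 0, 0, 0, 0],
    [0, -5, 0, 0, 0, 0],
    [0, -6, 0, 0, 0, 0]
  ]
}}

```text
time_s: 21.9
eef_pos: [0.4556, 0.1299, 0.1207]
orientation: [[-0.99, 0.138, 0.014], [0.139, 0.99, 0.011], [-0.012, 0.013, -1.0]]
wrist_force: [2.7, 11.0, 14.3]
width: 0.006
gripper_force: 7.4
```

```bash
cat >> h.py <<'E'
def plate():
    w=cam('wrist');hw=cv2.cvtColor(w['frame'],cv2.COLOR_RGB2HSV);m=cv2.inRange(hw,(10,90,60),(35,255,255))
    for v in range(130,340,20):
        us=np.where(m[v])[0]
        if len(us): print(v,inled(ray(w,us.min(),v,.1545)).round(4)[:2],inled(ray(w,us.max(),v,.1545)).round(4)[:2])
    return w
E
python3 -c "
from h import *
rel();plate()"
```

```text
pos [0.4556 0.1299 0.1207] led [-0.0264  0.0527 -0.0308] F [ 2.68 10.98 14.25] t 21.9
rot [0.74 0.68 0.08]
250 [-0.0407  0.0484] [-0.0404  0.1071]
270 [-0.0316  0.0604] [-0.0313  0.1068]
290 [-0.0222  0.069 ] [-0.0218  0.1326]
310 [-0.0125  0.0719] [-0.012   0.1359]
330 [-0.0021  0.1085] [-0.0021  0.1116]
```

{"fn": "drive_tool", "kwargs": {
  "deltas": [
    [0, 2, -2, 0, 0, 0],
    [0, 4, -8, 0, 0, 0],
    [0, 10, -10, 0, 0, 0],
    [0, 20, -10, 0, 0, 0],
    [0, 28, -10, 0, 0, 0],
    [0, 28, -10, 0, 0, 0]
  ]
}}

```text
time_s: 22.55
eef_pos: [0.4523, 0.152, 0.126]
orientation: [[-0.99, 0.138, -0.001], [0.138, 0.99, -0.0], [0.001, -0.0, -1.0]]
wrist_force: [0.5, -0.6, -0.8]
width: -0.001
gripper_force: 0.0
```

```bash
python3 -c "
from h import *
rel(led(-.034,.077,-.026),led(-.034,.077,-.0305));w=plate();save(w,'w5.png')"
```

```text
pos [0.4523 0.152  0.126 ] led [-0.0327  0.0741 -0.0255] F [ 0.5  -0.59 -0.83] t 22.55
rot [-0.02 -0.03  0.11]
[1.3 2.9 0.5]
[1.3 2.9 5. ]
250 [-0.0442  0.062 ] [-0.0443  0.1074]
270 [-0.0349  0.0493] [-0.035   0.1049]
290 [-0.0252  0.0501] [-0.0254  0.1977]
310 [-0.0153  0.0511] [-0.0155  0.1999]
330 [-0.0051  0.1962] [-0.0051  0.2021]
```

View pics/w5.png

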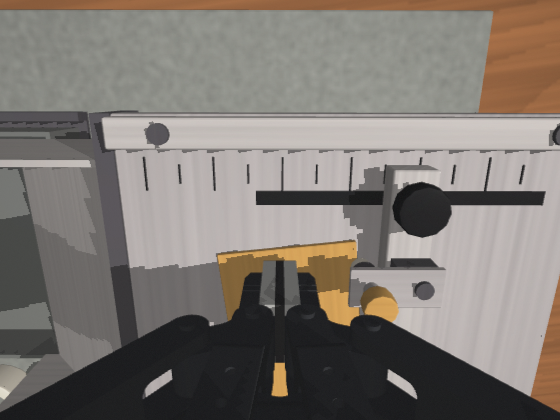

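The view shows the offcut turned by about 5°, its edge (357,250) nearly out from under the near foot's knob at (380,303).

{"fn": "drive_tool", "kwargs": {
  "deltas": [
    [1, 3, 3, 0, 0, 0],
    [1, 3, 5, 0, 0, 0],
    [1.5, 3, 6, 0, 0, 0],
    [2, 3, 7, 0, 0, 0],
    [2, 3, 7, 0, 0, 0]
  ]
}}

```text
time_s: 23.1
eef_pos: [0.4516, 0.1536, 0.1207]
orientation: [[-0.99, 0.141, 0.001], [0.141, 0.99, 0.001], [-0.001, 0.001, -1.0]]
wrist_force: [-2.1, -0.9, 7.8]
width: 0.002
gripper_force: 4.5
```

{"fn": "drive_tool", "kwargs": {
  "deltas": [
    [0.3, -1, 0.5, 0, 0, 0],
    [0.6, -2, 1, 0, 0, 0]
  ]
}}

```text
time_s: 23.3
eef_pos: [0.4517, 0.1536, 0.1207]
orientation: [[-0.99, 0.141, 0.003], [0.141, 0.99, 0.004], [-0.002, 0.005, -1.0]]
wrist_force: [-2.6, 2.5, 14.8]
width: 0.001
gripper_force: 7.4
```

{"fn": "drive_tool", "kwargs": {
  "deltas": [
    [0.3, -1, 0.5, 0, 0, 0],
    [0.6, -2, 1, 0, 0, 0]
  ]
}}

```text
time_s: 23.5
eef_pos: [0.4518, 0.1537, 0.1207]
orientation: [[-0.99, 0.14, 0.005], [0.14, 0.99, 0.007], [-0.004, 0.008, -1.0]]
wrist_force: [-3.1, 5.9, 18.7]
width: -0.002
gripper_force: 9.2
```

{"fn": "drive_tool", "kwargs": {
  "deltas": [
    [0.3, -1, 0.3, 0, 0, 0],
    [0.6, -2, 0.6, 0, 0, 0]
  ]
}}

```text
time_s: 23.7
eef_pos: [0.4518, 0.1537, 0.1206]
orientation: [[-0.99, 0.14, 0.007], [0.14, 0.99, 0.01], [-0.006, 0.011, -1.0]]
wrist_force: [-2.0, 8.5, 18.0]
width: -0.0
gripper_force: 8.9
```

{"fn": "drive_tool", "kwargs": {
  "deltas": [
    [0, -0.8, 0.2, 0, 0, 0],
    [0.2, -1.6, 0.4, 0, 0, 0]
  ]
}}

```text
time_s: 23.9
eef_pos: [0.4519, 0.1536, 0.1206]
orientation: [[-0.99, 0.139, 0.008], [0.139, 0.99, 0.012], [-0.007, 0.013, -1.0]]
wrist_force: [-2.5, 10.9, 18.3]
width: 0.0
gripper_force: 9.0
```

{"fn": "drive_tool", "kwargs": {
  "deltas": [
    [0, -0.8, 0.1, 0, 0, 0],
    [0, -1.6, 0.2, 0, 0, 0]
  ]
}}

```text
time_s: 24.1
eef_pos: [0.4522, 0.1527, 0.1207]
orientation: [[-0.99, 0.138, 0.01], [0.138, 0.99, 0.013], [-0.008, 0.014, -1.0]]
wrist_force: [0.0, 11.4, 18.3]
width: -0.0
gripper_force: 8.7
```

{"fn": "drive_tool", "kwargs": {
  "deltas": [
    [0, -1, 0.1, 0, 0, 0],
    [0, -2, 0.1, 0, 0, 0],
    [0, -3, 0.1, 0, 0, 0],
    [0, -4, 0.2, 0, 0, 0],
    [0, -5, 0.2, 0, 0, 0]
  ]
}}

```text
time_s: 24.6
eef_pos: [0.4531, 0.1458, 0.1207]
orientation: [[-0.99, 0.139, 0.012], [0.139, 0.99, 0.011], [-0.011, 0.012, -1.0]]
wrist_force: [2.3, 7.7, 16.9]
width: 0.002
gripper_force: 8.4
```

```bash
python3 -c "
from h import *
rel();w=plate()"
```

```text
pos [0.4531 0.1458 0.1207] led [-0.0311  0.0682 -0.0308] F [ 2.31  7.69 16.87] t 24.6
rot [0.7  0.62 0.06]
250 [-0.0453  0.0765] [-0.0452  0.1003]
270 [-0.0364  0.0418] [-0.0361  0.1017]
290 [-0.0271  0.0438] [-0.0266  0.1224]
310 [-0.0174  0.0455] [-0.0168  0.1299]
```

{"fn": "drive_tool", "kwargs": {
  "deltas": [
    [0, 3, -3, 0, 0, 0],
    [0, 5, -10, 0, 0, 0],
    [-20, 10, -10, 0, 0, 0],
    [-50, 18, -10, 0, 0, 0],
    [-60, 20, -10, 0, 0, 0],
    [-60, 20, -10, 0, 0, 0]
  ]
}}

```text
time_s: 25.25
eef_pos: [0.5096, 0.1504, 0.1256]
orientation: [[-0.99, 0.142, -0.001], [0.142, 0.99, -0.002], [0.001, -0.002, -1.0]]
wrist_force: [0.2, -0.3, -0.1]
width: -0.002
gripper_force: 0.0
```

```bash
python3 -c "
from h import *
rel(led(.025,.078,-.026),led(.025,.078,-.0305));w=plate()"
```

```text
pos [0.5096 0.1504 0.1256] led [ 0.0242  0.0806 -0.0259] F [ 0.21 -0.26 -0.07] t 25.25
rot [-0.1  -0.03 -0.11]
[-0.8 -2.6  0.1]
[-0.8 -2.6  4.6]
130 [-0.0374  0.0425] [-0.0372  0.1234]
150 [-0.0297  0.0431] [-0.0295  0.1244]
170 [-0.0218  0.0445] [-0.0217  0.1048]
190 [-0.0136  0.0463] [-0.0135  0.1064]
210 [-0.0052  0.0477] [-0.0051  0.108 ]
230 [0.0035 0.0497] [0.0038 0.1978]
250 [0.0125 0.0512] [0.0128 0.1997]
270 [0.0218 0.0528] [0.022  0.2017]
290 [0.0314 0.0549] [0.0317 0.2037]
310 [0.0414 0.0567] [0.0416 0.2058]
330 [0.0519 0.1967] [0.0519 0.208 ]
```

{"fn": "drive_tool", "kwargs": {
  "deltas": [
    [0, -2, 3, 0, 0, 0],
    [0, -2, 5, 0, 0, 0],
    [0.5, -2, 6, 0, 0, 0],
    [1, -2.5, 7, 0, 0, 0],
    [1, -3, 7, 0, 0, 0]
  ]
}}

```text
time_s: 25.8
eef_pos: [0.5074, 0.1487, 0.1207]
orientation: [[-0.99, 0.141, -0.0], [0.141, 0.99, 0.002], [0.0, 0.002, -1.0]]
wrist_force: [-2.8, 1.4, 11.4]
width: 0.001
gripper_force: 5.2
```

{"fn": "drive_tool", "kwargs": {
  "deltas": [
    [0.3, -1, 0.5, 0, 0, 0],
    [0.6, -2, 1, 0, 0, 0]
  ]
}}

```text
time_s: 26.0
eef_pos: [0.5075, 0.1487, 0.1207]
orientation: [[-0.99, 0.14, 0.002], [0.14, 0.99, 0.005], [-0.001, 0.005, -1.0]]
wrist_force: [-3.3, 3.5, 16.7]
width: -0.002
gripper_force: 8.1
```

{"fn": "drive_tool", "kwargs": {
  "deltas": [
    [0.3, -1, 0.3, 0, 0, 0],
    [0.6, -2, 0.6, 0, 0, 0]
  ]
}}

```text
time_s: 26.2
eef_pos: [0.5076, 0.1488, 0.1207]
orientation: [[-0.99, 0.139, 0.004], [0.139, 0.99, 0.008], [-0.003, 0.008, -1.0]]
wrist_force: [-1.6, 5.9, 15.6]
width: -0.0
gripper_force: 7.9
```

{"fn": "drive_tool", "kwargs": {
  "deltas": [
    [0.2, -1, 0.4, 0, 0, 0],
    [0.4, -2, 0.8, 0, 0, 0]
  ]
}}

```text
time_s: 26.4
eef_pos: [0.5076, 0.1488, 0.1207]
orientation: [[-0.99, 0.138, 0.006], [0.138, 0.99, 0.01], [-0.004, 0.011, -1.0]]
wrist_force: [-2.8, 8.8, 19.5]
width: 0.002
gripper_force: 9.6
```

{"fn": "drive_tool", "kwargs": {
  "deltas": [
    [0, -0.8, 0.1, 0, 0, 0],
    [0, -1.6, 0.3, 0, 0, 0]
  ]
}}

```text
time_s: 26.6
eef_pos: [0.5078, 0.1482, 0.1207]
orientation: [[-0.99, 0.138, 0.007], [0.138, 0.99, 0.012], [-0.005, 0.012, -1.0]]
wrist_force: [-1.8, 9.1, 19.5]
width: -0.003
gripper_force: 9.5
```

{"fn": "drive_tool", "kwargs": {
  "deltas": [
    [0, -0.8, 0.1, 0, 0, 0],
    [0, -1.6, 0.2, 0, 0, 0],
    [0, -2.4, 0.2, 0, 0, 0]
  ]
}}

```text
time_s: 26.9
eef_pos: [0.5082, 0.1459, 0.1207]
orientation: [[-0.99, 0.138, 0.008], [0.138, 0.99, 0.012], [-0.007, 0.013, -1.0]]
wrist_force: [-0.0, 9.1, 17.4]
width: -0.002
gripper_force: 8.8
```

{"fn": "drive_tool", "kwargs": {
  "deltas": [
    [0, -1, 0, 0, 0, 0],
    [0, -2, 0, 0, 0, 0],
    [0, -3, 0, 0, 0, 0],
    [0, -4, 0.1, 0, 0, 0],
    [0, -5, 0.1, 0, 0, 0],
    [0, -6, 0.1, 0, 0, 0],
    [0, -7, 0.1, 0, 0, 0],
    [0, -8, 0.1, 0, 0, 0]
  ]
}}

```text
time_s: 27.7
eef_pos: [0.5081, 0.1362, 0.1207]
orientation: [[-0.99, 0.139, 0.01], [0.139, 0.99, 0.009], [-0.009, 0.011, -1.0]]
wrist_force: [-0.2, 5.8, 18.6]
width: -0.004
gripper_force: 8.9
```

{"fn": "drive_tool", "kwargs": {
  "deltas": [
    [0, -1, 0, 0, 0, 0],
    [0, -2, 0, 0, 0, 0],
    [0, -3, 0, 0, 0, 0],
    [0, -4, 0, 0, 0, 0],
    [0, -5, 0, 0, 0, 0],
    [0, -6, 0, 0, 0, 0]
  ]
}}

```text
time_s: 28.3
eef_pos: [0.5074, 0.1297, 0.1207]
orientation: [[-0.99, 0.139, 0.01], [0.139, 0.99, 0.009], [-0.009, 0.01, -1.0]]
wrist_force: [0.9, 5.9, 18.7]
width: -0.002
gripper_force: 8.9
```

```bash
python3 -c "
from h import *
rel();w=plate()"
```

```text
pos [0.5074 0.1297 0.1207] led [ 0.025   0.0598 -0.0308] F [ 0.93  5.89 18.66] t 28.3
rot [0.59 0.51 0.04]
130 [-0.0373  0.0338] [-0.0373  0.1304]
150 [-0.03    0.0248] [-0.0298  0.1327]
170 [-0.0224  0.0261] [-0.0223  0.0861]
190 [-0.0145  0.0275] [-0.0144  0.0873]
210 [-0.0064  0.0289] [-0.0062  0.0885]
230 [0.002  0.0304] [0.0022 0.0902]
250 [0.0107 0.0319] [0.011  0.0916]
270 [0.0197 0.0335] [0.02   0.0934]
290 [0.029  0.0351] [0.0294 0.0948]
310 [0.0387 0.0368] [0.0391 0.0963]
330 [0.0493 0.1174] [0.0493 0.1249]
```

{"fn": "drive_tool", "kwargs": {
  "deltas": [
    [0, -1, -0.4, 0, 0, 0],
    [0, -3, -0.8, 0, 0, 0],
    [0, -5, -0.8, 0, 0, 0],
    [0, -8, -0.8, 0, 0, 0],
    [0, -11, -0.8, 0, 0, 0],
    [0, -14, -0.8, 0, 0, 0],
    [0, -17, -0.8, 0, 0, 0],
    [0, -20, -0.8, 0, 0, 0],
    [0, -23, -0.8, 0, 0, 0],
    [0, -25, -0.8, 0, 0, 0]
  ]
}}

```text
time_s: 29.35
eef_pos: [0.5031, 0.1038, 0.1207]
orientation: [[-0.99, 0.14, 0.009], [0.14, 0.99, 0.007], [-0.008, 0.008, -1.0]]
wrist_force: [0.8, 4.9, 15.6]
width: 0.002
gripper_force: 7.6
```

{"fn": "drive_tool", "kwargs": {
  "deltas": [
    [0, -3, 0, 0, 0, 0],
    [0, -6, 0, 0, 0, 0],
    [0, -9, 0, 0, 0, 0],
    [0, -12, 0, 0, 0, 0],
    [0, -15, 0, 0, 0, 0],
    [0, -18, 0, 0, 0, 0],
    [0, -18, 0, 0, 0, 0]
  ]
}}

```text
time_s: 30.05
eef_pos: [0.5007, 0.0854, 0.1207]
orientation: [[-0.99, 0.14, 0.009], [0.14, 0.99, 0.007], [-0.008, 0.008, -1.0]]
wrist_force: [1.3, 3.7, 15.5]
width: -0.002
gripper_force: 8.0
```

```bash
python3 -c "
from h import *
rel();w=plate()"
```

```text
pos [0.5007 0.0854 0.1207] led [ 0.0245  0.015  -0.0308] F [ 1.3   3.66 15.45] t 30.05
rot [ 0.44  0.45 -0.01]
130 [-0.0378 -0.0109] [-0.0377  0.0384]
150 [-0.0304 -0.0199] [-0.0303  0.0399]
170 [-0.0228 -0.0186] [-0.0227  0.041 ]
190 [-0.0149 -0.0172] [-0.0148  0.0426]
210 [-0.0068 -0.0158] [-0.0066  0.0439]
230 [ 0.0016 -0.0143] [0.0018 0.0456]
250 [ 0.0103 -0.0128] [0.0105 0.0469]
270 [ 0.0193 -0.0112] [0.0196 0.0487]
290 [ 0.0286 -0.0096] [0.0289 0.0501]
310 [ 0.0377 -0.1041] [0.0386 0.052 ]
330 [ 0.0477 -0.1063] [0.0492 0.1346]
```

{"fn": "drive_tool", "kwargs": {
  "deltas": [
    [0, 0, -2, 0, 0, 0],
    [0, 2, -8, 0, 0, 0],
    [8, 20, -12, 0, 0, 0],
    [16, 40, -12, 0, 0, 0],
    [21, 52, -12, 0, 0, 0],
    [21, 52, -12, 0, 0, 0],
    [21, 52, -12, 0, 0, 0]
  ]
}}

```text
time_s: 30.8
eef_pos: [0.483, 0.136, 0.1286]
orientation: [[-0.99, 0.14, -0.001], [0.14, 0.99, -0.001], [0.0, -0.001, -1.0]]
wrist_force: [0.1, -0.1, -0.2]
width: -0.002
gripper_force: 0.0
```

```bash
python3 -c "
from h import *
rel(led(.003,.066,.1187-.1515));w=plate()"
```

```text
pos [0.483  0.136  0.1286] led [-0.0001  0.0626 -0.0229] F [ 0.06 -0.08 -0.19] t 30.8
rot [-0.05 -0.03 -0.02]
[-3.1  3.4  9.9]
170 [-0.0455  0.0228] [-0.0455  0.0374]
190 [-0.0372 -0.0211] [-0.0372  0.0386]
210 [-0.0286 -0.02  ] [-0.0285  0.1293]
230 [-0.0197 -0.0184] [-0.0197  0.127 ]
250 [-0.0106 -0.0171] [-0.0105  0.043 ]
270 [-0.0011 -0.0154] [-0.0011  0.0444]
290 [ 0.0087 -0.0141] [0.0088 0.0463]
310 [ 0.0189 -0.0123] [0.0189 0.0432]
330 [ 0.0294 -0.0109] [0.0294 0.0049]
```

{"fn": "drive_tool", "kwargs": {
  "deltas": [
    [-1, 4, 4, 0, 0, 0],
    [-1, 4, 8, 0, 0, 0],
    [-1, 4, 9.5, 0, 0, 0],
    [-1, 4, 10, 0, 0, 0],
    [-1, 4, 10, 0, 0, 0]
  ]
}}

```text
time_s: 31.35
eef_pos: [0.4848, 0.1403, 0.1187]
orientation: [[-0.99, 0.141, -0.0], [0.141, 0.99, -0.0], [0.0, -0.0, -1.0]]
wrist_force: [-0.1, -0.1, 0.2]
width: 0.002
gripper_force: 0.0
```

{"fn": "drive_tool", "kwargs": {
  "deltas": [
    [0, -3, 0, 0, 0, 0],
    [0, -6, 0, 0, 0, 0],
    [0, -9, 0, 0, 0, 0],
    [0, -12, 0, 0, 0, 0],
    [0, -14, 0, 0, 0, 0],
    [0, -16, 0, 0, 0, 0]
  ]
}}

```text
time_s: 31.95
eef_pos: [0.4826, 0.1246, 0.1189]
orientation: [[-0.99, 0.141, 0.0], [0.141, 0.99, 0.0], [-0.0, 0.0, -1.0]]
wrist_force: [0.3, 0.5, -1.0]
width: 0.002
gripper_force: 0.1
```

```bash
python3 -c "
from h import *
rel();w=plate()"
```

```text
pos [0.4826 0.1246 0.1189] led [ 0.0011  0.0513 -0.0326] F [ 0.3   0.48 -0.97] t 31.95
rot [ 0.02  0.01 -0.04]
170 [-0.0461  0.0258] [-0.0461  0.0368]
190 [-0.0384 -0.0215] [-0.0383  0.0381]
210 [-0.0303 -0.0204] [-0.0301  0.1329]
230 [-0.022  -0.0192] [-0.0218  0.1346]
250 [-0.0135 -0.018 ] [-0.0134  0.0418]
270 [-0.0046 -0.0163] [-0.0045  0.0433]
290 [ 0.0046 -0.015 ] [0.0047 0.0364]
310 [ 0.0141 -0.0136] [0.0142 0.0331]
330 [ 0.0239 -0.0122] [ 0.0239 -0.0027]
```

{"fn": "drive_tool", "kwargs": {
  "deltas": [
    [0, -2, 0, 0, 0, 0],
    [0, -4, 0, 0, 0, 0],
    [0, -6, 0, 0, 0, 0],
    [0, -8, 0, 0, 0, 0],
    [0, -10, 0, 0, 0, 0],
    [0, -12, 0, 0, 0, 0]
  ]
}}

```text
time_s: 32.6
eef_pos: [0.4809, 0.1127, 0.1189]
orientation: [[-0.99, 0.141, 0.0], [0.141, 0.99, 0.0], [-0.0, 0.0, -1.0]]
wrist_force: [0.5, -0.4, -0.5]
width: -0.002
gripper_force: 0.2
```

```bash
python3 -c "
from h import *
rel();w=plate()"
```

```text
pos [0.4809 0.1127 0.1189] led [ 0.0011  0.0392 -0.0326] F [ 0.5  -0.42 -0.53] t 32.6
rot [ 0.01  0.   -0.03]
170 [-0.0461  0.0066] [-0.0461  0.0278]
190 [-0.0384 -0.0309] [-0.0383  0.0288]
210 [-0.0303 -0.0301] [-0.0301  0.1365]
230 [-0.022  -0.0292] [-0.0218  0.1381]
250 [-0.0135 -0.0284] [-0.0134  0.031 ]
270 [-0.0046 -0.0275] [-0.0045  0.0321]
290 [ 0.0046 -0.0266] [0.0046 0.0244]
310 [ 0.0141 -0.0252] [0.0141 0.0211]
330 [ 0.0239 -0.0242] [ 0.0239 -0.0147]
```

Being pushed as intended (centre now about 3 mm inside the edge). Continue.

{"fn": "drive_tool", "kwargs": {
  "deltas": [
    [0, -3, 0, 0, 0, 0],
    [0, -6, 0, 0, 0, 0],
    [0, -9, 0, 0, 0, 0],
    [0, -12, 0, 0, 0, 0],
    [0, -15, 0, 0, 0, 0],
    [0, -18, 0, 0, 0, 0],
    [0, -21, 0, 0, 0, 0],
    [0, -24, 0, 0, 0, 0],
    [0, -27, 0, 0, 0, 0],
    [0, -30, 0, 0, 0, 0],
    [0, -33, 0, 0, 0, 0],
    [0, -35, 0, 0, 0, 0],
    [0, -35, 0, 0, 0, 0]
  ]
}}

```text
time_s: 33.95
eef_pos: [0.4759, 0.0779, 0.1188]
orientation: [[-0.99, 0.141, -0.0], [0.141, 0.99, 0.0], [0.0, 0.0, -1.0]]
wrist_force: [-0.2, -0.1, 1.0]
width: -0.002
gripper_force: 0.0
```

{"fn": "drive_tool", "kwargs": {
  "deltas": [
    [0, 0, -10, 0, 0, 0],
    [0, 0, -40, 0, 0, 0],
    [0, 0, -80, 0, 0, 0],
    [0, 30, -120, 0, 0, 0],
    [0, 60, -140, 0, 0, 0],
    [0, 60, -140, 0, 0, 0],
    [0, 60, -140, 0, 0, 0]
  ]
}}

```text
time_s: 34.65
eef_pos: [0.4845, 0.1381, 0.2596]
orientation: [[-0.99, 0.139, 0.001], [0.139, 0.99, 0.0], [-0.001, 0.0, -1.0]]
wrist_force: [0.2, -0.9, -0.3]
width: 0.002
gripper_force: 0.0
```

```bash
python3 - <<'E'
from h import *
rel();t=cam('top');W=pts(t);w=cam('wrist')
f=np.hstack([cv2.resize(t['frame'][140:400,110:450],(400,300)),cv2.resize(w['frame'],(400,300))]);cv2.imwrite('pics/c2.png',f[:,:,::-1])
m=cv2.inRange(cv2.cvtColor(t['frame'],cv2.COLOR_RGB2HSV),(15,110,60),(32,255,255));m[:,:250]=0
n,l,st,ce=cv2.connectedComponentsWithStats(m)
for k in range(1,n):
    if st[k,4]>40: p=W[l==k];print(st[k],inled(np.nanmean(p,0)).round(3))
for v in (295,325):print([(u,inled(W[v,u]).round(3).tolist()) for u in range(360,378,3)])
E
```

```text
pos [0.4845 0.1381 0.2596] led [0.0012 0.0649 0.1081] F [ 0.19 -0.88 -0.3 ] t 34.65
rot [0.01 0.05 0.07]
[ 330  273   35   54 1668] [-0.002 -0.169 -0.12 ]
[(360, [0.01, -0.191, -0.117]), (363, [0.011, -0.197, -0.121]), (366, [0.011, -0.202, -0.121]), (369, [0.013, -0.204, -0.091]), (372, [0.013, -0.214, -0.126]), (375, [0.013, -0.222, -0.139])]
[(360, [-0.045, -0.198, -0.121]), (363, [-0.045, -0.204, -0.124]), (366, [-0.041, -0.204, -0.09]), (369, [-0.041, -0.211, -0.102]), (372, [-0.04, -0.217, -0.102]), (375, [-0.039, -0.222, -0.102])]
```

View pics/c2.png

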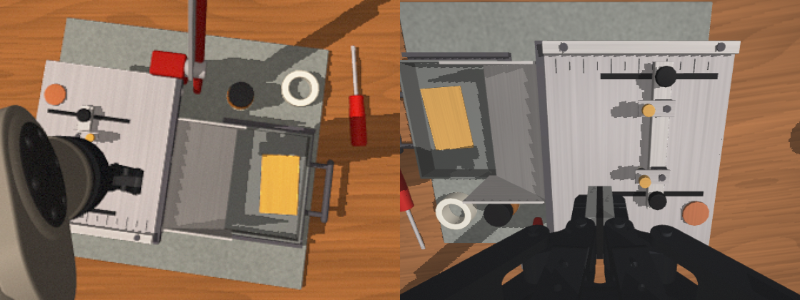

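The offcut lies flat in the tray (280,185 in the left half), and the disc, jar, tape and screwdriver look undisturbed. A quick check that the tray stayed home, comparing with the earlier top picture.

```bash
python3 - <<'E'
from h import *
a=cv2.imread('pics/top3.png',0);b=cv2.cvtColor(cam('top')['frame'],cv2.COLOR_RGB2GRAY)
for r in ((slice(268,335),slice(366,400)),(slice(246,262),slice(355,385))):
    print(cv2.phaseCorrelate(a[r].astype(np.float64),b[r].astype(np.float64)))
E
```

```text
((-0.3156471484209007, 0.22828684225205365), 0.6477475310836893)
((-0.6286690839035867, -1.3503447669290196), 0.21675046458787403)
```

```bash
python3 -c "
from bench import ctrl
print(ctrl.close_job())"
```

```text
the job is handed in; nothing more can be done
None
```

The offcut was slid over the edge and lies flat in the scrap tray, the tray is home, and the disc, jar, tape roll and screwdriver look undisturbed; the job is handed in at about 35 s, verdict not shown. One risk: while I pulled at its middle, the total wrist force twice read about 26 N against the 25 N limit (straight-down part at most about 22 N), and no failure was reported.

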